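# Line up the grease pots on the lube shelf and close the end stop

## Task

Put the two grease pots from the bench onto the low blue shelf beside the one already there: the end stop with the red knob slides back to make room. Stand the pots upright in one row between the shelf's lips, then slide the stop up until the three pots stand snugly side by side against the fixed end with no gaps left. Set the pots down rather than dropping them, do not force the stop or knock a pot over, and leave the spray can, the oil can and the white pot where they are.

Things in the scene. Friction and masses are not known exactly. Their poses are not given: they have to be found in the camera images.
- pot_1: black grease pot with a dark grey lid that already stands on the shelf, near the fixed end. Round: body 68 mm in diameter, lid 69 mm in diameter from 44 to 55 mm height, 55 mm high in all, about 0.15 kg. Origin: centre of its underside, z up
- pot_2: an identical grease pot (lid 69 mm in diameter, 55 mm high) that stands on the bench. Origin: centre of its underside, z up
- pot_3: an identical grease pot (lid 69 mm in diameter, 55 mm high) that stands on the bench. Origin: centre of its underside, z up
- lube_shelf: low blue shelf, fixed, 330 (y) x 114 mm, board top 30 mm up. Origin: on the bench under the row's middle; x away from the robot, y along the row to the fixed end, z up. Row on x = 0 between lips 9 mm high, inner faces at x = -39 and +39 mm. Fixed end: plate 52 mm high, inner face at y = +131 mm. At x = 55 mm a rod carries the stop (all under 17 mm high)
- fixed_end (a point): middle of the foot of the fixed end's inner face: x = 0, y = +131 mm in the shelf's frame, at the height of the board's top (30 mm above the bench)
- stop_face (a point): middle of the foot of the end stop's pressing face, at the height of the board's top; the face looks toward the fixed end and stands 47 mm high above the board, the whole stop reaches 32 mm behind it
- stop_knob (a point): on the axis of the upright round red knob on top of the end stop, at a good height to grip it: 70 mm above the board. The knob is 20 mm in diameter, reaches from 51 to 86 mm above the board, and its axis lies 17 mm behind the pressing face
- end_stop (a joint): how far the end stop has been slid toward the fixed end, in m: 0 is fully drawn back (pressing face 262 mm from the fixed end), 0.19 is its greatest travel. It slides along the shelf's y with light friction (about 2 N) and stays where it is left
- spray_can: white and green spray can, 66 mm in diameter, 225 mm high, a bystander on the bench. Origin: centre of its underside
- oil_can: red oil can with a long spout, 75 mm wide, 176 mm high, a bystander on the bench. Origin: centre of its underside
- paste_pot: white lidded pot, 105 mm in diameter, 78 mm high, a bystander on the bench. Origin: centre of its underside
There are look-alikes about, which are no part of the job. What is shaped like the pot_1 but turquoise or yellow is not meant.

How it is judged:
By the outcome, as a careful person would: the job done as asked, in the order asked, and still so for the second after the job is handed in, with the robot touching nothing.
It also fails if it takes over 72 s, if anything falls off the work surface, if the arm or the gripper's body presses on something with over 40 N, if the wrist force passes 120 N, or if a joint passes its speed limit or range.

## Robot

A 6-joint arm with a two-finger parallel gripper is mounted at the origin on a cart in front of the work surface, level with it; the furniture and walls round the work are solid. World frame = base frame: x ahead of the robot, y to its left, z up, the work surface at z = 0. Lengths are in m, angles in rad, forces in N, time in s.
With the tool pointing down it reaches from about 0.3 to 0.75 m from the base axis. Payload 8.5 kg.
Tool frame: the origin (TCP) lies at the very end of the fingers, on their centre line; the grasp point (between the pads) lies env.grip_depth behind it (env.grip_depth is the distance from the TCP to the grasp point, in m); z points along the fingers, y is the line along which they close (so a half turn about z gives the same grasp; the last joint's range is limited). The gripper opens to 85 mm and grips with 20 to 120 N. Pads are 22 mm wide; open, the fingers measure 114 mm over their backs; the gripper's body (76 mm by 85 mm) begins 54 mm behind the grasp point. The pads swing forward as they close: fully open they stand 13 mm farther back than shut.
Start: joints at [1.011, 0.381, 1.297, -0, 1.464, -0.215], TCP at [0.186, 0.518, 0.231] pointing down, gripper open.
Joint ranges: [-3.11, 3.11], [-0.89, 2.33], [0.22, 2.48], [-1.42, 4.56], [0.17, 2.85], [-2.88, 2.88]. Speed limits (rad/s): [2.39, 2.39, 3.14, 3.14, 3.14, 3.14].

## Interface

Orientations are given as a unit quaternion [x, y, z, w].
In Python, from plant import env, vision, finder gives the robot as it stands.
- The arm moves only by the tool drive_tool, never from a script. Its argument "series" is a list of rows, each an object of numbers: "dx", "dy", "dz": the shift along the tool's x, y, z each as a share of 0.2 m, from -1 to 1; "rx", "ry", "rz": the turn, a rotation vector about the tool's x, y, z each as a share of 30 degrees, from -1 to 1; "gripper": the closure, from -1 (fully open) to 1 (shut). A call has 1 to 12 rows; each row is the pose to reach, as a shift and turn from the pose commanded when the call began, along the tool's axes at that moment; what a row does not reach only later rows make up. A row lasts 1/12 s, in which the tool goes at most 41.7 mm and 7.16 degrees, less where a joint would pass 70% of its speed; a pose out of reach is approached as far as the arm can. A call with a number of a shift or a turn outside -1 to 1 is refused whole. A call with a gripper value outside its range is refused whole. The fingers move at their own pace and stop on an object; "squeeze" is the grip in N (left out, the last holds). Time passes only in rows, so rows that repeat a pose let the fingers close. It gives the time, the measured TCP pose, the force, the opening and the grip force at its end, in the units of the state.
- env.get_state(): the state, without advancing time (a new reading comes with each control period).
- vision.camera(name): name is "scene" or "side" or "wrist"; returns a dict with "img" (420x560x3 uint8, red, green, blue), "intrinsics" (3x3 intrinsics, pixels), "R" (3x3) and "t" (3): a world point X has camera coordinates R X + t. Camera axes: x right, y down, z forward; pixel columns grow to the right and rows downward; lengths in m; the calibration is good to about 2 mm. A picture is of the moment at which its call begins. There is no depth.
- env.close_job(): hands the job in; it is judged then, once.
Trained networks look in a picture, given as the dict that the camera call returned (one of the last four; its "shot" number tells which), for a name from the list of things; names that differ only in an ending like _2 or _b are one class to them, and where a whole thing is asked for, a point or a joint stands for the part that bears it (a point fixed in the world has none). Each returns a list of dicts, best first, with "p" (0 to 1); they miss things now and then, are a little off and sometimes report something else, mostly with a low value. They report only what shows in the picture. A call takes as long as a camera call. They do not tell look-alikes from the thing itself.
- finder.find_in(picture, label): "bbox" ([left, top, width, height] in pixels, round what is visible of it).
The state is a dict: "clock": time; "qpos": joint angles; "qvel": joint speeds; "tau": joint torques, N m; "tcp_pos": TCP position; "orientation": TCP orientation; "ft_force": force on the tool from outside, world axes, zero at the start; "ft_torque": the same for the moment, N m; "grip_width": finger opening in m; "finger_force": force on a finger pad.
Only numpy, scipy, OpenCV 4.12 (cv2) and the standard library are available. Lean on these libraries where they do the work, as an engineer would, in place of code of your own. Each camera call takes 0.05 s, during which the arm holds its last target. There are 200 camera calls.

## Working session

There is one attempt and no reset: what is moved stays moved. The work goes in short steps, Python scripts to look and compute and a tool call to move; the robot and the scene stay as the last step left them, time stands still between calls to the robot, and variables do not carry over. Pictures are saved under pics/ and viewed, at most 10 in all, crops included, and the job is handed in when it is done.

Besides the shell and the picture viewer there is one more tool, called as name(argument=value, ...), one argument or row to a line, values as JSON. drive_tool: Moves the arm, as the interface text tells. Shift numbers are shares of 0.2 m and turn numbers shares of 30 degrees, none past 1 either way. Its arguments: {"type":"object","properties":{"series":{"type":"array","items":{"type":"object","properties":{"dx":{"type":"number"},"dy":{"type":"number"},"dz":{"type":"number"},"rx":{"type":"number"},"ry":{"type":"number"},"rz":{"type":"number"},"gripper":{"type":"number"}}}},"squeeze":{"type":"number"}},"required":["series"]}

```bash
ls; mkdir -p pics; python3 - <<'E'
from plant import env, vision, finder
import cv2, numpy as np
s=env.get_state(); print(s, env.grip_depth)
ims=[]
for n in ("scene","side"):
    p=vision.camera(n); ims.append(p["img"])
    print(n,(-p["R"].T@p["t"]).round(3),p["intrinsics"].round(1).tolist())
    for l in ("pot_1","lube_shelf","stop_knob","spray_can","oil_can","paste_pot"):
        print(l,[([round(v) for v in d["bbox"]],round(d["p"],2)) for d in finder.find_in(p,l)])
    cv2.imwrite(f"pics/{n}0.png",cv2.resize(p["img"][:,:,::-1],(800,600)))
E
```

```text
pics
{'clock': 0.0, 'qpos': array([ 1.01069774e+00,  3.81220374e-01,  1.29825698e+00,  1.25120685e-05,
        1.46356226e+00, -2.15291646e-01]), 'qvel': array([-6.88880051e-04,  6.58831303e-04, -1.10625505e-03, -9.07904771e-05,
        4.61916883e-04,  1.62980331e-04]), 'tau': array([-7.53441827e-05, -4.48471642e+01, -2.31276405e+01, -1.96437172e-04,
        4.81726442e-03, -7.45991343e-06]), 'tcp_pos': array([0.18575105, 0.51738691, 0.23069995]), 'orientation': array([ 1.71551302e-01,  9.85174922e-01, -6.67435321e-04, -2.79274197e-04]), 'ft_force': array([ 0.43982266, -0.99843996, -0.31569159]), 'ft_torque': array([ 0.00534068, -0.00193449, -0.01265075]), 'finger_force': 0.0, 'grip_width': 0.08496623883318964} 0.0187
scene [-0.294  1.26   1.031] [[516.7, 0.0, 280.3], [0.0, 516.7, 213.4], [0.0, 0.0, 1.0]]
pot_1 [([194, 319, 23, 31], 0.96), ([254, 248, 24, 30], 0.85), ([164, 337, 32, 38], 0.71)]
lube_shelf [([230, 231, 73, 64], 0.84)]
stop_knob [([275, 232, 23, 33], 0.9)]
spray_can [([309, 132, 20, 41], 0.9)]
oil_can [([233, 204, 26, 32], 0.55)]
paste_pot [([205, 224, 29, 36], 0.95)]
side [ 0.344 -1.487  1.105] [[483.2, 0.0, 281.2], [0.0, 483.2, 206.4], [0.0, 0.0, 1.0]]
pot_1 [([273, 301, 20, 25], 0.84), ([232, 146, 16, 16], 0.66), ([267, 271, 20, 27], 0.56), ([234, 160, 15, 15], 0.55), ([250, 183, 18, 14], 0.49)]
lube_shelf [([243, 186, 31, 47], 0.62)]
stop_knob [([249, 193, 22, 17], 0.64)]
spray_can [([324, 229, 22, 64], 0.64), ([271, 301, 23, 25], 0.44)]
oil_can [([306, 193, 17, 34], 0.82)]
paste_pot [([264, 269, 22, 30], 0.72), ([294, 177, 24, 32], 0.6)]
```

View pics/scene0.png

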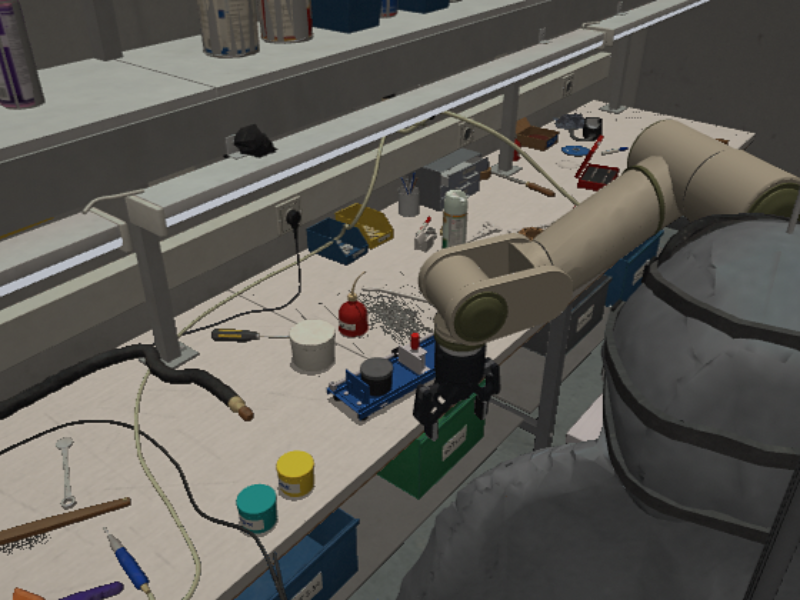

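View pics/side0.png

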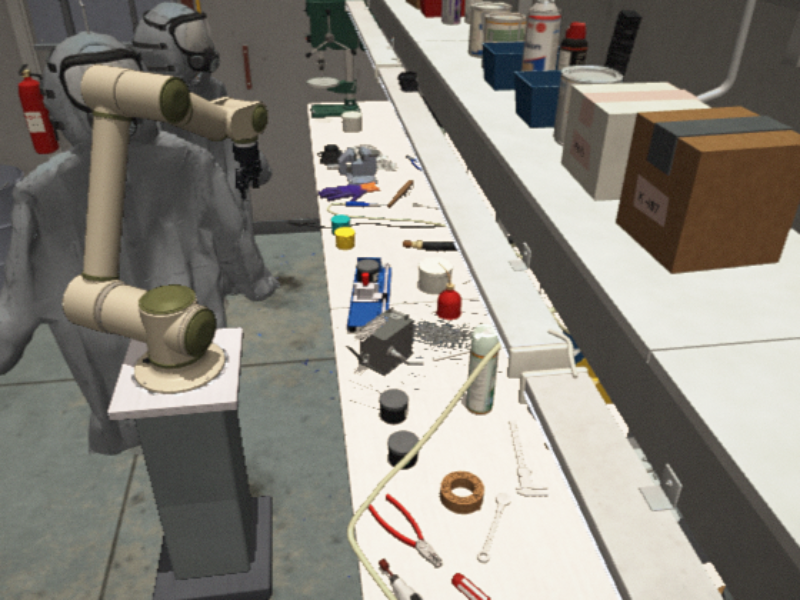

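Look-alike candidates:
- Scene view: the turquoise pot at (257,508) and the yellow pot at (295,473) are not meant. The black pot on the shelf at (376,375) is pot_1.
- Side view: the black pots on the bench at (393,405) and (403,448) are the targets. The cork ring at (462,490) and the grey box are neither.

Next I'll localise them.

```bash
cat > h.py <<'E'
from plant import env, vision, finder
import cv2, numpy as np
from scipy.spatial.transform import Rotation as Rot
def ray(p,uv,z):
    K=p["intrinsics"];c=-p["R"].T@p["t"]
    d=p["R"].T@np.linalg.solve(K,[uv[0],uv[1],1.]); return c+d*(z-c[2])/d[2]
def proj(p,X):
    x=p["intrinsics"]@(p["R"]@np.asarray(X,float)+p["t"]); return x[:2]/x[2]
def ctr(b): return b[0]+b[2]/2,b[1]+b[3]/2
def rel(target):  # world target tcp -> shares in tool axes
    s=env.get_state(); R=Rot.from_quat(s["orientation"]).as_matrix()
    return (R.T@(np.asarray(target)-s["tcp_pos"])/0.2).round(3)
E
python3 - <<'E'
from h import *
p=vision.camera("side")
for n,uv,z in (("potA",(275,284),.027),("potB",(282,314),.027),("pot1",(258,186),.06),("knob",(256,194),.1),("spray",(337,289),.0),("oil",(314,221),0),("yellow",(241,167),.027),
 ("greybox_base",(269,259),0),("shelfnearL",(243,229),.03),("shelfnearR",(271,229),.03)):
    print(n,ray(p,uv,z).round(3))
p=vision.camera("scene")
for n,uv,z in (("pot1top",(263,255),.085),("knob",(290.5,240),.1),("paste",(219,240),.04),("oil",(247,226),.04),
 ("fixedcornerNear",(253,291),0.02),("fixedcornerFar",(231,273),.02)):
    print(n,ray(p,uv,z).round(3))
w=vision.camera("wrist"); print((-w["R"].T@w["t"]).round(3), w["R"].round(2).tolist(), w["intrinsics"][0,0])
cv2.imwrite("pics/w0.png",w["img"][:,:,::-1])
s=env.get_state(); print(Rot.from_quat(s["orientation"]).as_matrix().round(3))
E
```

```text
potA [ 0.52  -0.263  0.027]
potB [ 0.522 -0.405  0.027]
pot1 [0.529 0.348 0.06 ]
knob [0.507 0.213 0.1  ]
spray [ 0.73  -0.286  0.   ]
oil [0.738 0.133 0.   ]
yellow [0.474 0.602 0.027]
greybox_base [ 0.521 -0.093  0.   ]
shelfnearL [0.44 0.07 0.03]
shelfnearR [0.548 0.056 0.03 ]
pot1top [0.527 0.315 0.085]
knob [0.497 0.218 0.1  ]
paste [0.732 0.298 0.04 ]
oil [0.715 0.179 0.04 ]
fixedcornerNear [0.493 0.402 0.02 ]
fixedcornerFar [0.601 0.382 0.02 ]
[0.119 0.542 0.375] [[0.34, 0.94, -0.0], [0.9, -0.32, 0.28], [0.26, -0.09, -0.96]] 293.2381944227491
[[-0.941  0.338  0.   ]
 [ 0.338  0.941  0.   ]
 [ 0.     0.    -1.   ]]
```

View pics/w0.png

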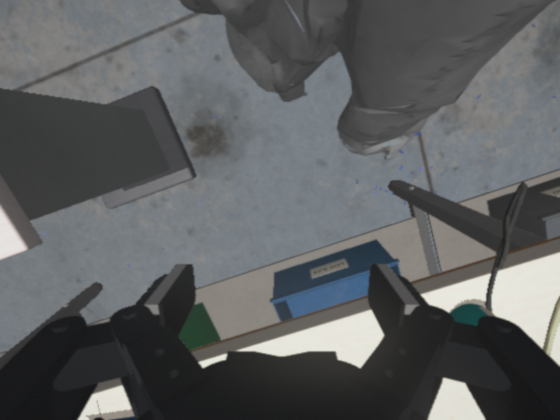

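The wrist view shows floor and the bench edge, and the turquoise pot shows at (470,315). From these views the shelf is centred near (0.52, 0.23) with yaw about -9°. Pots A and B are near (0.52, -0.26) and (0.52, -0.405). I'll move over the shelf and turn the tool so it closes across the row.

drive_tool(
  series=[
    {"dx": -0.5, "dy": -0.22, "dz": -0.25, "rz": 0.5, "gripper": -1},
    {"dx": -1, "dy": -0.44, "dz": -0.25, "rz": 1},
    {"dx": -1, "dy": -0.44, "dz": -0.25, "rz": 1},
    {"dx": -1, "dy": -0.44, "dz": -0.25, "rz": 1},
    {"dx": -1, "dy": -0.44, "dz": -0.25, "rz": 1},
    {"dx": -1, "dy": -0.44, "dz": -0.25, "rz": 1},
  ],
)

```text
invalid input
```

```bash
python3 -c "
from h import *
s=env.get_state();print(s['clock'],s['tcp_pos'],s['qpos'],Rot.from_quat(s['orientation']).as_matrix().round(3));print(rel([.5,.2,.30]))"
```

```text
0.85 [0.18589025 0.51761367 0.23135358] [ 1.01070036e+00  3.80542616e-01  1.29739896e+00  1.69530983e-05
  1.46358728e+00 -2.15297693e-01] [[-0.941  0.338  0.   ]
 [ 0.338  0.941  0.   ]
 [ 0.     0.    -1.   ]]
[-2.015 -0.964 -0.343]
```

drive_tool(
  series=[
    {"dx": -0.5, "dy": -0.22, "dz": -0.25, "rx": 0, "ry": 0, "rz": 0.5, "gripper": -1},
    {"dx": -1, "dy": -0.44, "dz": -0.25, "rx": 0, "ry": 0, "rz": 1, "gripper": -1},
    {"dx": -1, "dy": -0.44, "dz": -0.25, "rx": 0, "ry": 0, "rz": 1, "gripper": -1},
    {"dx": -1, "dy": -0.44, "dz": -0.25, "rx": 0, "ry": 0, "rz": 1, "gripper": -1},
    {"dx": -1, "dy": -0.44, "dz": -0.25, "rx": 0, "ry": 0, "rz": 1, "gripper": -1},
    {"dx": -1, "dy": -0.44, "dz": -0.25, "rx": 0, "ry": 0, "rz": 1, "gripper": -1},
  ],
)

```text
clock: 1.35
tcp_pos: [0.3474, 0.3645, 0.2823]
orientation: [0.423, 0.906, 0.0, 0.001]
ft_force: [-0.4, 0.5, -0.8]
grip_width: 0.0853
finger_force: 0.0
```

```bash
python3 -c "
from h import *
s=env.get_state();print(s['clock'],s['tcp_pos'],s['qpos'],Rot.from_quat(s['orientation']).as_matrix().round(3));print(rel([.5,.2,.30]))"
```

```text
1.35 [0.34737409 0.36445093 0.28229484] [ 5.74396735e-01  2.63989715e-01  1.32337772e+00 -1.06538370e-03
  1.55247250e+00 -1.23046694e-01] [[-0.642  0.766  0.002]
 [ 0.766  0.642  0.   ]
 [-0.001  0.002 -1.   ]]
[-1.12   0.057 -0.087]
```

drive_tool(
  series=[
    {"dx": -1, "dy": 0.05, "dz": -0.1, "rx": 0, "ry": 0, "rz": 1, "gripper": -1},
    {"dx": -1, "dy": 0.05, "dz": -0.1, "rx": 0, "ry": 0, "rz": 1, "gripper": -1},
    {"dx": -1, "dy": 0.05, "dz": -0.1, "rx": 0, "ry": 0, "rz": 1, "gripper": -1},
    {"dx": -1, "dy": 0.05, "dz": -0.1, "rx": 0, "ry": 0, "rz": 1, "gripper": -1},
    {"dx": -1, "dy": 0.05, "dz": -0.1, "rx": 0, "ry": 0, "rz": 1, "gripper": -1},
    {"dx": -1, "dy": 0.05, "dz": -0.1, "rx": 0, "ry": 0, "rz": 1, "gripper": -1},
  ],
)

```text
clock: 1.85
tcp_pos: [0.4849, 0.2168, 0.3013]
orientation: [0.644, 0.765, -0.0, 0.001]
ft_force: [0.1, 0.1, -0.9]
grip_width: 0.0849
finger_force: 0.0
```

drive_tool(
  series=[
    {"dx": 0, "dy": 0, "dz": 0, "rx": 0, "ry": 0, "rz": 0.63, "gripper": -1},
    {"dx": 0, "dy": 0, "dz": 0, "rx": 0, "ry": 0, "rz": 0.63, "gripper": -1},
    {"dx": 0, "dy": 0, "dz": 0, "rx": 0, "ry": 0, "rz": 0.63, "gripper": -1},
    {"dx": 0, "dy": 0, "dz": 0, "rx": 0, "ry": 0, "rz": 0.63, "gripper": -1},
  ],
)

```text
clock: 2.18
tcp_pos: [0.4811, 0.2211, 0.3013]
orientation: [0.759, 0.651, -0.0, -0.0]
ft_force: [0.3, -0.0, 0.9]
grip_width: 0.0854
finger_force: 0.0
```

```bash
python3 - <<'E'
from h import *
s=env.get_state();print(s['clock'],s['tcp_pos'],s['qpos'].round(2),Rot.from_quat(s['orientation']).as_matrix().round(3))
w=vision.camera("wrist")
for l in ("pot_1","lube_shelf","stop_knob"):
    print(l,[([round(v) for v in d["bbox"]],round(d["p"],2)) for d in finder.find_in(w,l)])
cv2.imwrite("pics/w1.png",w["img"][:,:,::-1]); np.save("w1.npy",w,allow_pickle=True)
E
```

```text
2.1833 [0.48108227 0.22109243 0.3012919 ] [0.21 0.3  1.21 0.   1.63 0.36] [[ 0.153  0.988 -0.   ]
 [ 0.988 -0.153  0.   ]
 [ 0.    -0.    -1.   ]]
pot_1 [([268, 70, 66, 69], 0.79)]
lube_shelf [([266, 36, 94, 240], 0.56), ([270, 70, 65, 64], 0.26)]
stop_knob [([272, 176, 77, 34], 0.64), ([433, 390, 45, 30], 0.55)]
```

View pics/w1.png

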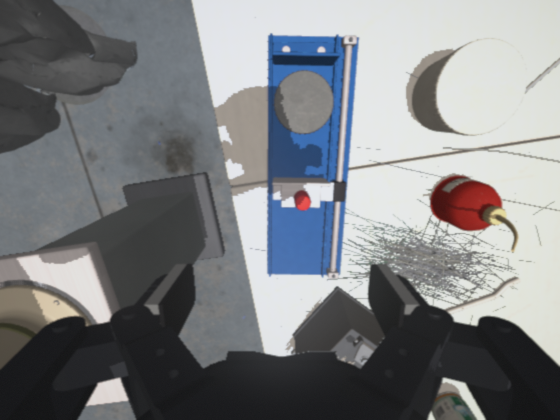

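The wrist view is well aligned: shelf at columns 268–345, rows 36–275, grey-lidded pot_1 at (304,102), red knob at (303,201), white pot at (483,87) and oil can at (466,203). Next I'll refine these positions.

```bash
python3 - <<'E'
from h import *
w=np.load("w1.npy",allow_pickle=True).item(); im=w["img"].astype(int)
print("cam",(-w["R"].T@w["t"]).round(3))
r,g,b=im[...,0],im[...,1],im[...,2]
blue=(b>1.5*r)&(b>60)
L=[]
for v in range(85,262,4):
    u=np.where(blue[v,255:340])[0]
    if len(u): L.append(ray(w,(255+u[0],v+.5),.039)[:2])
L=np.array(L); k=np.polyfit(L[:,1],L[:,0],1); res=L[:,0]-np.polyval(k,L[:,1])
ok=abs(res)<.003; k=np.polyfit(L[ok,1],L[ok,0],1); print("left edge x=a*y+b",k,ok.sum(),np.degrees(np.arctan(k[0])),res.std())
near=[np.where(blue[:,u])[0].max()+1 for u in range(275,325,6)]; print(near)
print("near corner",ray(w,(268,near[0]),.0).round(4),ray(w,(268,near[0]),.03).round(4), ray(w,(300,near[4]),.03).round(4))
for v in range(30,72,1): print(v,im[v,300].tolist(),end=' ')
red=((r>130)&(g<60)&(b<70)).astype(np.uint8); red[:,400:]=0
ys,xs=np.where(red); print("\nred",xs.min(),xs.max(),ys.min(),ys.max(),ray(w,(xs.mean(),ys.mean()),.108).round(4))
gray=cv2.cvtColor(w["img"],cv2.COLOR_RGB2GRAY)
c=cv2.HoughCircles(gray[60:145,260:345],cv2.HOUGH_GRADIENT,1,100,param1=80,param2=10,minRadius=24,maxRadius=36); print(c)
u,v,_=c[0,0]; print("pot1",ray(w,(u+260,v+60),.085).round(4))
for q in ((275,188),(333,182)): print(ray(w,q,.077).round(4))
E
```

```text
cam [0.491 0.291 0.445]
left edge x=a*y+b [0.17184397 0.42434909] 45 9.75069824954409 0.0005316418496375984
[np.int64(274), np.int64(274), np.int64(274), np.int64(274), np.int64(274), np.int64(274), np.int64(274), np.int64(274), np.int64(275)]
near corner [0.4343 0.0664 0.    ] [0.4382 0.0815 0.03  ] [0.4876 0.074  0.03  ]
30 [226, 229, 232] 31 [227, 229, 232] 32 [227, 229, 233] 33 [226, 229, 233] 34 [220, 223, 228] 35 [182, 189, 205] 36 [106, 133, 182] 37 [62, 111, 179] 38 [58, 110, 178] 39 [59, 110, 178] 40 [58, 110, 177] 41 [57, 107, 172] 42 [53, 98, 160] 43 [56, 101, 164] 44 [56, 104, 168] 45 [56, 103, 169] 46 [57, 104, 169] 47 [57, 103, 168] 48 [56, 103, 168] 49 [57, 104, 169] 50 [56, 105, 170] 51 [55, 103, 166] 52 [53, 99, 158] 53 [54, 102, 164] 54 [52, 97, 155] 55 [42, 74, 117] 56 [27, 48, 74] 57 [23, 39, 60] 58 [25, 40, 61] 59 [24, 40, 62] 60 [25, 40, 62] 61 [26, 41, 62] 62 [26, 41, 62] 63 [26, 42, 62] 64 [30, 51, 80] 65 [44, 80, 129] 66 [56, 104, 169] 67 [59, 110, 180] 68 [59, 111, 181] 69 [64, 110, 173] 70 [85, 107, 144] 71 [116, 119, 125] 
red 296 307 196 204 [0.5013 0.2112 0.108 ]
[[[42.5 41.5 30.8]]]
pot1 [0.5202 0.3193 0.085 ]
[0.4728 0.2232 0.077 ]
[0.5465 0.2197 0.077 ]
```

drive_tool(
  series=[
    {"dx": -0.033, "dy": 0.107, "dz": 0.1, "rx": 0, "ry": 0, "rz": 0.032, "gripper": -1},
    {"dx": -0.033, "dy": 0.107, "dz": 0.3, "rx": 0, "ry": 0, "rz": 0.032, "gripper": -1},
    {"dx": -0.033, "dy": 0.107, "dz": 0.5, "rx": 0, "ry": 0, "rz": 0.032, "gripper": -1},
    {"dx": -0.033, "dy": 0.107, "dz": 0.65, "rx": 0, "ry": 0, "rz": 0.032, "gripper": -1},
    {"dx": -0.033, "dy": 0.107, "dz": 0.8, "rx": 0, "ry": 0, "rz": 0.032, "gripper": -1},
    {"dx": -0.033, "dy": 0.107, "dz": 0.8, "rx": 0, "ry": 0, "rz": 0.032, "gripper": -1},
  ],
)

```text
clock: 2.88
tcp_pos: [0.4988, 0.2108, 0.1363]
orientation: [0.763, 0.646, -0.004, -0.002]
ft_force: [-1.5, -0.3, -0.6]
grip_width: 0.0851
finger_force: 0.0
```

```bash
python3 - <<'E'
from h import *
s=env.get_state();print(s['tcp_pos'])
w=vision.camera("wrist"); im=w["img"].astype(int); r,g,b=im[...,0],im[...,1],im[...,2]
red=((r>110)&(g<60)&(b<70)).astype(np.uint8)
n,lab,st,ce=cv2.connectedComponentsWithStats(red)
for i in range(1,n):
    if st[i,4]>40: print(st[i],ray(w,ce[i],.116).round(4),ray(w,ce[i],.105).round(4))
print(proj(w,[.5013,.2112,.116]),proj(w,[.5013,.2112,.081]),rel([.5013,.2112,.085]))
E
```

```text
[0.498776   0.21077639 0.13629001]
[508 190  41  19  51] [0.6419 0.2235 0.116 ] [0.6506 0.2197 0.105 ]
[552 229   8  17  87] [0.6597 0.194  0.116 ] [0.6697 0.1881 0.105 ]
[496 235  15  22  51] [0.6276 0.1955 0.116 ] [0.6354 0.1898 0.105 ]
[277 240  29  27 611] [0.5038 0.2099 0.116 ] [0.5033 0.2051 0.105 ]
[549 250  11  28 211] [0.6602 0.179  0.116 ] [0.6703 0.1721 0.105 ]
[286.50499761 251.54828706] [286.13585787 232.056526  ] [0.002 0.006 0.273]
```

drive_tool(
  series=[
    {"dx": 0, "dy": 0.018, "dz": 0.1, "rx": 0, "ry": 0, "rz": 0, "gripper": -1},
    {"dx": 0, "dy": 0.018, "dz": 0.2, "rx": 0, "ry": 0, "rz": 0, "gripper": -1},
    {"dx": 0, "dy": 0.018, "dz": 0.25, "rx": 0, "ry": 0, "rz": 0, "gripper": -1},
    {"dx": 0, "dy": 0.018, "dz": 0.25, "rx": 0, "ry": 0, "rz": 0, "gripper": 1},
    {"dx": 0, "dy": 0.018, "dz": 0.25, "rx": 0, "ry": 0, "rz": 0, "gripper": 1},
    {"dx": 0, "dy": 0.018, "dz": 0.25, "rx": 0, "ry": 0, "rz": 0, "gripper": 1},
    {"dx": 0, "dy": 0.018, "dz": 0.25, "rx": 0, "ry": 0, "rz": 0, "gripper": 1},
    {"dx": 0, "dy": 0.018, "dz": 0.25, "rx": 0, "ry": 0, "rz": 0, "gripper": 1},
    {"dx": 0, "dy": 0.018, "dz": 0.25, "rx": 0, "ry": 0, "rz": 0, "gripper": 1},
    {"dx": 0, "dy": 0.018, "dz": 0.25, "rx": 0, "ry": 0, "rz": 0, "gripper": 1},
  ],
  squeeze=20,
)

```text
clock: 3.77
tcp_pos: [0.5045, 0.2109, 0.0923]
orientation: [0.764, 0.645, -0.0, -0.0]
ft_force: [-5.5, 0.2, 7.4]
grip_width: 0.0188
finger_force: 19.8
```

drive_tool(
  series=[
    {"dx": -0.05, "dy": 0, "dz": 0, "rx": 0, "ry": 0, "rz": 0, "gripper": 1},
    {"dx": -0.12, "dy": 0, "dz": 0, "rx": 0, "ry": 0, "rz": 0, "gripper": 1},
    {"dx": -0.2, "dy": 0, "dz": 0, "rx": 0, "ry": 0, "rz": 0, "gripper": 1},
    {"dx": -0.28, "dy": 0, "dz": 0, "rx": 0, "ry": 0, "rz": 0, "gripper": 1},
    {"dx": -0.36, "dy": 0, "dz": 0, "rx": 0, "ry": 0, "rz": 0, "gripper": 1},
    {"dx": -0.44, "dy": 0, "dz": 0, "rx": 0, "ry": 0, "rz": 0, "gripper": 1},
    {"dx": -0.5, "dy": 0, "dz": 0, "rx": 0, "ry": 0, "rz": 0, "gripper": 1},
    {"dx": -0.55, "dy": 0, "dz": 0, "rx": 0, "ry": 0, "rz": 0, "gripper": 1},
    {"dx": -0.55, "dy": 0, "dz": 0, "rx": 0, "ry": 0, "rz": 0, "gripper": 1},
    {"dx": -0.55, "dy": 0, "dz": 0, "rx": 0, "ry": 0, "rz": 0, "gripper": 1},
  ],
)

```text
clock: 4.6
tcp_pos: [0.4857, 0.1017, 0.0923]
orientation: [0.764, 0.645, -0.001, -0.0]
ft_force: [-7.2, -0.1, 9.4]
grip_width: 0.019
finger_force: 20.0
```

drive_tool(
  series=[
    {"dx": -0.55, "dy": 0, "dz": 0, "rx": 0, "ry": 0, "rz": 0, "gripper": -1},
    {"dx": 0, "dy": 0, "dz": 0, "rx": 0, "ry": 0, "rz": 0, "gripper": -1},
  ],
)

```text
clock: 4.77
tcp_pos: [0.489, 0.084, 0.0917]
orientation: [0.772, 0.635, -0.001, 0.002]
ft_force: [3.8, -1.6, 0.1]
grip_width: 0.0422
finger_force: 0.0
```

My first row there carried a stray dx, so the tool drifted about 18 mm back along the slide. Forces stayed low. I'll raise the arm and check.

drive_tool(
  series=[
    {"dx": 0, "dy": 0, "dz": 0, "rx": 0, "ry": 0, "rz": 0, "gripper": -1},
    {"dx": 0, "dy": 0, "dz": 0, "rx": 0, "ry": 0, "rz": 0, "gripper": -1},
    {"dx": 0, "dy": 0, "dz": -0.2, "rx": 0, "ry": 0, "rz": 0, "gripper": -1},
    {"dx": 0, "dy": 0, "dz": -0.4, "rx": 0, "ry": 0, "rz": 0, "gripper": -1},
    {"dx": 0, "dy": 0, "dz": -1, "rx": 0, "ry": 0, "rz": 0, "gripper": -1},
    {"dx": 0, "dy": 0, "dz": -1, "rx": 0, "ry": 0, "rz": 0, "gripper": -1},
    {"dx": 0, "dy": 0, "dz": -1, "rx": 0, "ry": 0, "rz": 0, "gripper": -1},
    {"dx": 0, "dy": 0, "dz": -1, "rx": 0, "ry": 0, "rz": 0, "gripper": -1},
  ],
)

```text
clock: 5.43
tcp_pos: [0.4881, 0.1029, 0.2987]
orientation: [0.763, 0.646, 0.005, 0.005]
ft_force: [0.4, -0.1, 0.5]
grip_width: 0.0857
finger_force: 0.0
```

```bash
python3 - <<'E'
from h import *
s=env.get_state();print(s['clock'],s['tcp_pos'],s['qpos'].round(2))
w=vision.camera("wrist"); im=w["img"].astype(int); r,g,b=im[...,0],im[...,1],im[...,2]
red=((r>110)&(g<60)&(b<70)).astype(np.uint8)
n,lab,st,ce=cv2.connectedComponentsWithStats(red)
for i in range(1,n):
    if st[i,4]>40: print(st[i],ray(w,ce[i],.108).round(4))
cv2.imwrite("pics/w2.png",w["img"][:,:,::-1])
p=vision.camera("side")
for l in ("pot_1","stop_knob"):
    print(l,[([round(v) for v in d["bbox"]],round(d["p"],2)) for d in finder.find_in(p,l)])
cv2.imwrite("pics/s2.png",cv2.resize(p["img"][160:400,200:520,::-1],(800,600)))
E
```

```text
5.4333 [0.48806489 0.10286419 0.29873092] [-0.03  0.24  1.31 -0.    1.58  0.14]
[446  89  49  25 782] [0.705  0.1696 0.108 ]
[445 115  46  30 865] [0.7006 0.1417 0.108 ]
pot_1 [([266, 272, 22, 27], 0.88), ([274, 299, 19, 27], 0.83), ([235, 160, 14, 12], 0.7), ([249, 184, 19, 18], 0.56), ([231, 150, 13, 13], 0.52), ([246, 209, 19, 15], 0.44)]
stop_knob [([244, 206, 21, 20], 0.77)]
```

View pics/s2.png

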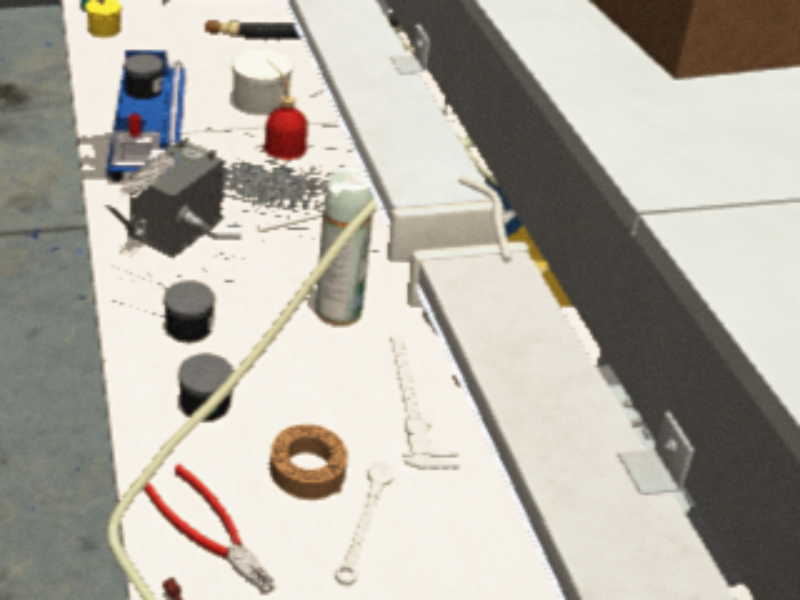

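The side crop shows the stop drawn back and the two plain black pots at (189,310) and (206,385). A pale cord crosses in front of pot B, so I'll locate the cord in 3D with the wrist camera before reaching there.

drive_tool(
  series=[
    {"dx": -0.98, "dy": 0.2, "dz": -0.15, "rx": 0, "ry": 0, "rz": 0, "gripper": -1},
    {"dx": -0.98, "dy": 0.2, "dz": -0.15, "rx": 0, "ry": 0, "rz": 0, "gripper": -1},
    {"dx": -0.98, "dy": 0.2, "dz": -0.15, "rx": 0, "ry": 0, "rz": 0, "gripper": -1},
    {"dx": -0.98, "dy": 0.2, "dz": -0.15, "rx": 0, "ry": 0, "rz": 0, "gripper": -1},
    {"dx": -0.98, "dy": 0.2, "dz": -0.15, "rx": 0, "ry": 0, "rz": 0, "gripper": -1},
    {"dx": -0.98, "dy": 0.2, "dz": -0.15, "rx": 0, "ry": 0, "rz": 0, "gripper": -1},
  ],
)

```text
clock: 6.13
tcp_pos: [0.4933, -0.1029, 0.32]
orientation: [0.766, 0.643, -0.001, -0.001]
ft_force: [0.7, 0.6, -0.1]
grip_width: 0.0856
finger_force: 0.0
```

```bash
python3 - <<'E'
from h import *
s=env.get_state();print(s['clock'],s['tcp_pos'],s['qpos'].round(2))
w=vision.camera("wrist")
np.save("w3.npy",w,allow_pickle=True)
print([([round(v) for v in d["bbox"]],round(d["p"],2),ray(w,ctr(d["bbox"]),.05).round(3)) for d in finder.find_in(w,"pot_2")])
cv2.imwrite("pics/w3.png",w["img"][:,:,::-1])
E
```

```text
6.1333 [ 0.49328131 -0.10287957  0.31998003] [-0.44  0.25  1.24 -0.    1.66 -0.27]
[([297, 246, 42, 55], 0.85, array([ 0.524, -0.253,  0.05 ])), ([309, 322, 43, 42], 0.71, array([ 0.527, -0.385,  0.05 ]))]
```

View pics/w3.png

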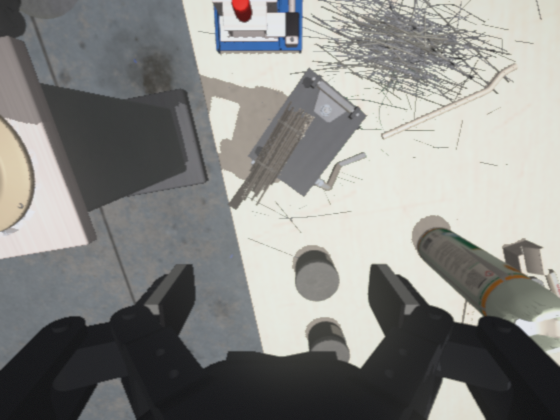

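The wrist view shows the two black pots at (318,280) and (327,342), the spray can at (470,270) and a steel block at (305,135). There is no cord over pot A. I'll compute refined pot positions and where the cord runs.

```bash
python3 - <<'E'
from h import *
w=np.load("w3.npy",allow_pickle=True).item()
gray=cv2.cvtColor(w["img"],cv2.COLOR_RGB2GRAY)
for (x0,y0,x1,y1) in ((285,235,355,312),(300,310,365,362)):
    c=cv2.HoughCircles(gray[y0:y1,x0:x1],cv2.HOUGH_GRADIENT,1,100,param1=80,param2=8,minRadius=16,maxRadius=27)
    for u,v,r in c[0]: print(u+x0,v+y0,r,ray(w,(u+x0,v+y0),.055).round(4))
p=vision.camera("side"); q=vision.camera("scene")
cv2.imwrite("pics/q3.png",q["img"][:,:,::-1])
poly=np.array([(315,80),(340,87),(378,105),(406,143)],float)
d=np.concatenate([np.linspace(poly[i],poly[i+1],40) for i in range(3)])
c0=-p["R"].T@p["t"]
for cr in ((375,205),(340,245),(300,290),(255,350),(210,405),(160,460),(115,525)):
    uv=(200+cr[0]*.4,160+cr[1]*.4); dr=ray(p,uv,0)-c0
    e=[(np.linalg.norm(d-proj(q,c0+dr*t),axis=1).min(),t) for t in np.linspace(.2,1,200)]
    m=min(e); print(uv,round(m[0],1),(c0+dr*m[1]).round(3),"bench",(c0+dr).round(3))
E
```

```text
316.5 275.5 25.2 [ 0.5212 -0.2538  0.055 ]
325.5 339.5 18.3 [ 0.5197 -0.3725  0.055 ]
(350.0, 242.0) 0.9 [ 0.695 -0.468  0.333] bench [ 0.846 -0.029  0.   ]
(336.0, 258.0) 0.3 [ 0.65  -0.499  0.307] bench [ 0.768 -0.119  0.   ]
(320.0, 276.0) 0.4 [ 0.604 -0.519  0.267] bench [ 0.687 -0.212  0.   ]
(302.0, 300.0) 0.6 [ 0.554 -0.538  0.204] bench [ 0.602 -0.323  0.   ]
(284.0, 322.0) 0.7 [ 0.503 -0.555  0.147] bench [ 0.528 -0.413  0.   ]
(264.0, 344.0) 19.0 [ 0.444 -0.593  0.111] bench [ 0.455 -0.493  0.   ]
(246.0, 370.0) 36.5 [ 0.391 -0.645  0.08 ] bench [ 0.394 -0.58   0.   ]
```

drive_tool(
  series=[
    {"dx": -0.25, "dy": 0.11, "dz": 0.1, "rx": 0, "ry": 0, "rz": 0, "gripper": -1},
    {"dx": -0.4, "dy": 0.22, "dz": 0.3, "rx": 0, "ry": 0, "rz": 0, "gripper": -1},
    {"dx": -0.5, "dy": 0.22, "dz": 0.5, "rx": 0, "ry": 0, "rz": 0, "gripper": -1},
    {"dx": -0.5, "dy": 0.22, "dz": 0.6, "rx": 0, "ry": 0, "rz": 0, "gripper": -1},
    {"dx": -0.5, "dy": 0.22, "dz": 0.6, "rx": 0, "ry": 0, "rz": 0, "gripper": -1},
    {"dx": -0.5, "dy": 0.22, "dz": 0.6, "rx": 0, "ry": 0, "rz": 0, "gripper": -1},
  ],
)

```text
clock: 6.83
tcp_pos: [0.5194, -0.2023, 0.1996]
orientation: [0.764, 0.646, -0.001, -0.003]
ft_force: [0.1, 0.9, 1.1]
grip_width: 0.0859
finger_force: 0.0
```

```bash
python3 - <<'E'
from h import *
s=env.get_state();print(s['clock'],s['tcp_pos'],s['qpos'].round(2))
w=vision.camera("wrist"); p=vision.camera("side")
f=finder.find_in(w,"pot_2"); print([([round(v) for v in d["bbox"]],round(d["p"],2),ray(w,ctr(d["bbox"]),.035).round(3)) for d in f])
gray=cv2.cvtColor(w["img"],cv2.COLOR_RGB2GRAY)
c=cv2.HoughCircles(gray[180:340,230:400],cv2.HOUGH_GRADIENT,1,100,param1=80,param2=10,minRadius=28,maxRadius=60)
if c is not None:
  for u,v,r in c[0]: print(u+230,v+180,r,ray(w,(u+230,v+180),.055).round(4))
print([([round(v) for v in d["bbox"]],round(d["p"],2),ray(p,ctr(d["bbox"]),.0275).round(3)) for d in finder.find_in(p,"pot_2")])
cv2.imwrite("pics/w4.png",w["img"][:,:,::-1])
E
```

```text
6.8333 [ 0.51936995 -0.20231951  0.19960313] [-0.58  0.42  1.33  0.    1.4  -0.42]
[([286, 318, 52, 40], 0.62, array([ 0.526, -0.382,  0.035]))]
292.5 256.5 32.5 [ 0.5204 -0.2609  0.055 ]
[([273, 300, 22, 26], 0.91, array([ 0.528, -0.403,  0.028])), ([268, 272, 19, 25], 0.7, array([ 0.527, -0.27 ,  0.028])), ([252, 182, 11, 17], 0.49, array([0.526, 0.365, 0.028]))]
```

View pics/w4.png

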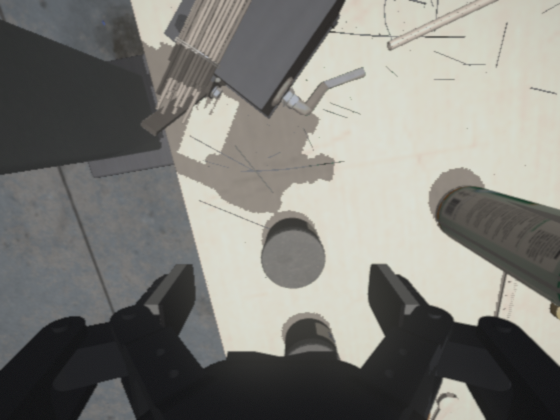

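The wrist view shows pot A's lid at (293,257), which is (0.5205, -0.261). This is a black pot with a dark grey lid and matches the description. Pot B shows behind it at (310,340). Now I'll grasp pot A.

drive_tool(
  series=[
    {"dx": -0.15, "dy": 0.03, "dz": 0.1, "rx": 0, "ry": 0, "rz": 0, "gripper": -1},
    {"dx": -0.288, "dy": 0.054, "dz": 0.25, "rx": 0, "ry": 0, "rz": 0, "gripper": -1},
    {"dx": -0.288, "dy": 0.054, "dz": 0.4, "rx": 0, "ry": 0, "rz": 0, "gripper": -1},
    {"dx": -0.288, "dy": 0.054, "dz": 0.55, "rx": 0, "ry": 0, "rz": 0, "gripper": -1},
    {"dx": -0.288, "dy": 0.054, "dz": 0.65, "rx": 0, "ry": 0, "rz": 0, "gripper": -1},
    {"dx": -0.288, "dy": 0.054, "dz": 0.65, "rx": 0, "ry": 0, "rz": 0, "gripper": -1},
    {"dx": -0.288, "dy": 0.054, "dz": 0.75, "rx": 0, "ry": 0, "rz": 0, "gripper": -1},
    {"dx": -0.288, "dy": 0.054, "dz": 0.84, "rx": 0, "ry": 0, "rz": 0, "gripper": -1},
    {"dx": -0.288, "dy": 0.054, "dz": 0.93, "rx": 0, "ry": 0, "rz": 0, "gripper": -1},
    {"dx": -0.288, "dy": 0.054, "dz": 0.93, "rx": 0, "ry": 0, "rz": 0, "gripper": -1},
    {"dx": -0.288, "dy": 0.054, "dz": 0.93, "rx": 0, "ry": 0, "rz": 0, "gripper": -1},
  ],
)

```text
clock: 7.95
tcp_pos: [0.5219, -0.2623, 0.0172]
orientation: [0.764, 0.646, 0.0, 0.001]
ft_force: [0.5, 0.2, 1.0]
grip_width: 0.0853
finger_force: 0.0
```

drive_tool(
  series=[
    {"dx": 0, "dy": 0, "dz": 0, "rx": 0, "ry": 0, "rz": 0, "gripper": 1},
    {"dx": 0, "dy": 0, "dz": 0, "rx": 0, "ry": 0, "rz": 0, "gripper": 1},
    {"dx": 0, "dy": 0, "dz": 0, "rx": 0, "ry": 0, "rz": 0, "gripper": 1},
    {"dx": 0, "dy": 0, "dz": 0, "rx": 0, "ry": 0, "rz": 0, "gripper": 1},
    {"dx": 0, "dy": 0, "dz": 0, "rx": 0, "ry": 0, "rz": 0, "gripper": 1},
  ],
  squeeze=30,
)

```text
clock: 8.37
tcp_pos: [0.5219, -0.2628, 0.018]
orientation: [0.764, 0.645, 0.0, 0.002]
ft_force: [-1.0, 1.9, 8.8]
grip_width: 0.0667
finger_force: 31.4
```

drive_tool(
  series=[
    {"dx": 0, "dy": 0, "dz": -0.05, "rx": 0, "ry": 0, "rz": 0, "gripper": 1},
    {"dx": 0, "dy": 0, "dz": -0.15, "rx": 0, "ry": 0, "rz": 0, "gripper": 1},
    {"dx": 0, "dy": 0, "dz": -0.3, "rx": 0, "ry": 0, "rz": 0, "gripper": 1},
    {"dx": 0, "dy": 0, "dz": -0.45, "rx": 0, "ry": 0, "rz": 0, "gripper": 1},
    {"dx": 0, "dy": 0, "dz": -0.6, "rx": 0, "ry": 0, "rz": 0, "gripper": 1},
    {"dx": 0, "dy": 0, "dz": -0.75, "rx": 0, "ry": 0, "rz": 0, "gripper": 1},
    {"dx": 0, "dy": 0, "dz": -0.9, "rx": 0, "ry": 0, "rz": 0, "gripper": 1},
    {"dx": 0, "dy": 0, "dz": -1, "rx": 0, "ry": 0, "rz": 0, "gripper": 1},
    {"dx": 0, "dy": 0, "dz": -1, "rx": 0, "ry": 0, "rz": 0, "gripper": 1},
  ],
)

```text
clock: 9.12
tcp_pos: [0.5221, -0.263, 0.2215]
orientation: [0.764, 0.645, 0.001, 0.005]
ft_force: [0.7, -0.3, -1.9]
grip_width: 0.0667
finger_force: 34.2
```

drive_tool(
  series=[
    {"dx": 0.1, "dy": -0.05, "dz": -0.05, "rx": 0, "ry": 0, "rz": 0, "gripper": 1},
    {"dx": 0.25, "dy": -0.1, "dz": -0.1, "rx": 0, "ry": 0, "rz": 0, "gripper": 1},
    {"dx": 0.4, "dy": -0.15, "dz": -0.15, "rx": 0, "ry": 0, "rz": 0, "gripper": 1},
    {"dx": 0.55, "dy": -0.2, "dz": -0.15, "rx": 0, "ry": 0, "rz": 0, "gripper": 1},
    {"dx": 0.7, "dy": -0.25, "dz": -0.15, "rx": 0, "ry": 0, "rz": 0, "gripper": 1},
    {"dx": 0.85, "dy": -0.25, "dz": -0.15, "rx": 0, "ry": 0, "rz": 0, "gripper": 1},
    {"dx": 1, "dy": -0.25, "dz": -0.15, "rx": 0, "ry": 0, "rz": 0, "gripper": 1},
  ],
)

```text
clock: 9.7
tcp_pos: [0.5042, -0.0551, 0.2456]
orientation: [0.764, 0.645, -0.0, -0.0]
ft_force: [1.1, -0.0, -1.7]
grip_width: 0.0668
finger_force: 34.3
```

drive_tool(
  series=[
    {"dx": 0.15, "dy": -0.05, "dz": 0, "rx": 0, "ry": 0, "rz": 0, "gripper": 1},
    {"dx": 0.3, "dy": -0.1, "dz": 0, "rx": 0, "ry": 0, "rz": 0, "gripper": 1},
    {"dx": 0.45, "dy": -0.15, "dz": 0, "rx": 0, "ry": 0, "rz": 0, "gripper": 1},
    {"dx": 0.6, "dy": -0.2, "dz": 0, "rx": 0, "ry": 0, "rz": 0, "gripper": 1},
    {"dx": 0.75, "dy": -0.24, "dz": 0, "rx": 0, "ry": 0, "rz": 0, "gripper": 1},
    {"dx": 0.9, "dy": -0.24, "dz": 0, "rx": 0, "ry": 0, "rz": 0, "gripper": 1},
    {"dx": 1, "dy": -0.24, "dz": 0, "rx": 0, "ry": 0, "rz": 0, "gripper": 1},
    {"dx": 1, "dy": -0.24, "dz": 0, "rx": 0, "ry": 0, "rz": 0, "gripper": 1},
  ],
)

```text
clock: 10.37
tcp_pos: [0.4906, 0.1516, 0.2452]
orientation: [0.763, 0.647, 0.0, -0.0]
ft_force: [-0.4, 0.4, -1.3]
grip_width: 0.0669
finger_force: 34.3
```

```bash
python3 - <<'E'
from h import *
s=env.get_state();print(s['clock'],s['tcp_pos'],s['qpos'].round(2),rel([.508,.243,.1]))
R=Rot.from_quat(s["orientation"]).as_matrix();print(R.round(3).tolist())
w=vision.camera("wrist")
cv2.imwrite("pics/w5.png",w["img"][:,:,::-1])
gray=cv2.cvtColor(w["img"],cv2.COLOR_RGB2GRAY)
g=gray[0:260,200:400]
c=cv2.HoughCircles(g,cv2.HOUGH_GRADIENT,1,60,param1=80,param2=12,minRadius=28,maxRadius=50)
if c is not None:
  for u,v,r in c[0]: print(u+200,v,r,ray(w,(u+200,v),.085).round(4))
E
```

```text
10.3667 [0.49063384 0.15156341 0.24520664] [0.07 0.31 1.37 0.   1.47 0.23] [0.465 0.011 0.726]
[[0.163, 0.987, -0.0], [0.987, -0.163, 0.001], [0.001, -0.0, -1.0]]
346.5 209.5 33.8 [0.5574 0.1303 0.085 ]
290.5 17.5 42.7 [0.5256 0.3172 0.085 ]
367.5 141.5 48.3 [0.5853 0.1974 0.085 ]
290.5 105.5 47.2 [0.5141 0.2435 0.085 ]
364.5 73.5 44.9 [0.5876 0.2603 0.085 ]
243.5 176.5 40.5 [0.4554 0.183  0.085 ]
269.5 255.5 42.7 [0.4667 0.091  0.085 ]
```

View pics/w5.png

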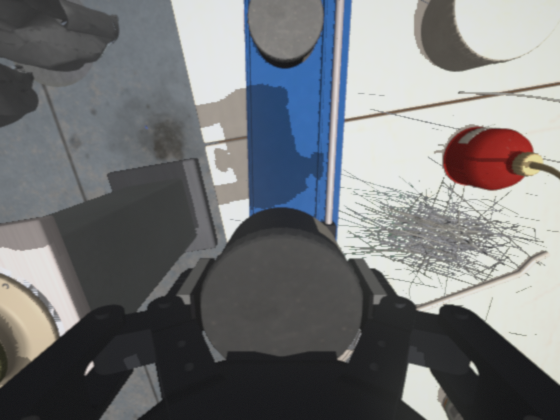

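The wrist view shows the pot gripped squarely at (283,300), pot_1's lid at (286,25) and free shelf between. I'll lower toward the row.

drive_tool(
  series=[
    {"dx": 0.1, "dy": 0.01, "dz": 0, "rx": 0, "ry": 0, "rz": 0.01, "gripper": 1},
    {"dx": 0.25, "dy": 0.01, "dz": 0, "rx": 0, "ry": 0, "rz": 0.01, "gripper": 1},
    {"dx": 0.4, "dy": 0.011, "dz": 0.1, "rx": 0, "ry": 0, "rz": 0.01, "gripper": 1},
    {"dx": 0.465, "dy": 0.011, "dz": 0.25, "rx": 0, "ry": 0, "rz": 0.01, "gripper": 1},
    {"dx": 0.465, "dy": 0.011, "dz": 0.4, "rx": 0, "ry": 0, "rz": 0.01, "gripper": 1},
    {"dx": 0.465, "dy": 0.011, "dz": 0.55, "rx": 0, "ry": 0, "rz": 0.01, "gripper": 1},
    {"dx": 0.465, "dy": 0.011, "dz": 0.6, "rx": 0, "ry": 0, "rz": 0.01, "gripper": 1},
    {"dx": 0.465, "dy": 0.011, "dz": 0.6, "rx": 0, "ry": 0, "rz": 0.01, "gripper": 1},
    {"dx": 0.465, "dy": 0.011, "dz": 0.6, "rx": 0, "ry": 0, "rz": 0.01, "gripper": 1},
  ],
)

```text
clock: 11.17
tcp_pos: [0.5094, 0.2392, 0.1264]
orientation: [0.766, 0.643, 0.0, 0.0]
ft_force: [-0.5, 0.1, -0.2]
grip_width: 0.0672
finger_force: 34.6
```

```bash
python3 - <<'E'
from h import *
s=env.get_state();print(s['clock'],s['tcp_pos'],rel([.508,.243,.049]))
w=vision.camera("wrist")
cv2.imwrite("pics/w6.png",w["img"][:,:,::-1])
gray=cv2.cvtColor(w["img"],cv2.COLOR_RGB2GRAY); im=w["img"].astype(int)
bl=(im[...,2]>1.5*im[...,0])&(im[...,2]>50)
for y in range(0,200,20):
    a=np.where(bl[y])[0]; print(y,a.min() if len(a) else None,a.max() if len(a) else None,end='; ')
# expected pixel outlines
for n,X in (("pot1 lid c",(.5202,.3193,.085)),("+y",(.5202+.0345*.1694,.3193+.0345*.9856,.085)),("-y",(.5202-.0345*.1694,.3193-.0345*.9856,.085)),("left",(.5202-.0345*.9856,.3193+.0345*.1694,.085)),("right",(.5202+.0345*.9856,.3193-.0345*.1694,.085))): print(n,proj(w,X).round(1))
E
```

```text
11.1667 [0.50944984 0.23923589 0.1263529 ] [ 0.017 -0.011  0.387]
0 217 377; 20 214 376; 40 220 374; 60 221 373; 80 222 371; 100 335 370; 120 336 368; 140 225 366; 160 227 365; 180 228 363; pot1 lid c [276.9 113.6]
+y [276.5  48.9]
-y [277.2 171.6]
left [219.1 113.7]
right [334.8 113.5]
```

View pics/w6.png

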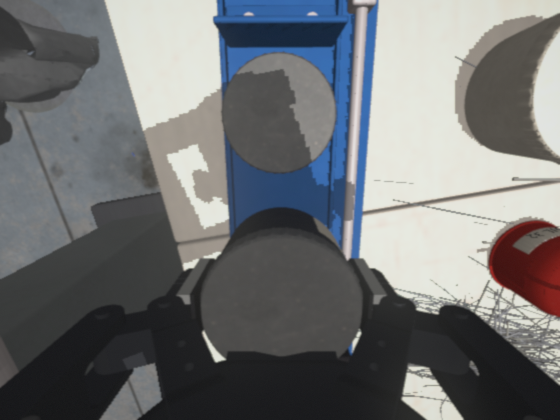

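The wrist view shows pot_1's lid at (278,113), as predicted, with a clear gap to the held pot. Lowering gently.

drive_tool(
  series=[
    {"dx": 0.017, "dy": -0.005, "dz": 0.08, "rx": 0, "ry": 0, "rz": 0, "gripper": 1},
    {"dx": 0.017, "dy": -0.005, "dz": 0.18, "rx": 0, "ry": 0, "rz": 0, "gripper": 1},
    {"dx": 0.017, "dy": -0.005, "dz": 0.27, "rx": 0, "ry": 0, "rz": 0, "gripper": 1},
    {"dx": 0.017, "dy": -0.005, "dz": 0.32, "rx": 0, "ry": 0, "rz": 0, "gripper": 1},
    {"dx": 0.017, "dy": -0.005, "dz": 0.35, "rx": 0, "ry": 0, "rz": 0, "gripper": 1},
    {"dx": 0.017, "dy": -0.005, "dz": 0.365, "rx": 0, "ry": 0, "rz": 0, "gripper": 1},
    {"dx": 0.017, "dy": -0.005, "dz": 0.375, "rx": 0, "ry": 0, "rz": 0, "gripper": 1},
    {"dx": 0.017, "dy": -0.005, "dz": 0.375, "rx": 0, "ry": 0, "rz": 0, "gripper": 1},
  ],
)

```text
clock: 11.88
tcp_pos: [0.5089, 0.2434, 0.051]
orientation: [0.766, 0.643, 0.001, 0.0]
ft_force: [-0.6, 0.8, -0.3]
grip_width: 0.0664
finger_force: 34.6
```

drive_tool(
  series=[
    {"dx": 0, "dy": 0, "dz": 0.005, "rx": 0, "ry": 0, "rz": 0, "gripper": 1},
    {"dx": 0, "dy": 0, "dz": 0.01, "rx": 0, "ry": 0, "rz": 0, "gripper": 1},
    {"dx": 0, "dy": 0, "dz": 0.015, "rx": 0, "ry": 0, "rz": 0, "gripper": 1},
    {"dx": 0, "dy": 0, "dz": 0.015, "rx": 0, "ry": 0, "rz": 0, "gripper": 1},
  ],
)

```text
clock: 12.22
tcp_pos: [0.5087, 0.2435, 0.0481]
orientation: [0.766, 0.643, 0.001, 0.0]
ft_force: [-0.3, -0.2, 4.6]
grip_width: 0.0668
finger_force: 35.0
```

drive_tool(
  series=[
    {"dx": 0, "dy": 0, "dz": 0, "rx": 0, "ry": 0, "rz": 0, "gripper": -1},
    {"dx": 0, "dy": 0, "dz": 0, "rx": 0, "ry": 0, "rz": 0, "gripper": -1},
    {"dx": 0, "dy": 0, "dz": 0, "rx": 0, "ry": 0, "rz": 0, "gripper": -1},
    {"dx": 0, "dy": 0, "dz": 0, "rx": 0, "ry": 0, "rz": 0, "gripper": -1},
    {"dx": 0, "dy": 0, "dz": -0.1, "rx": 0, "ry": 0, "rz": 0, "gripper": -1},
    {"dx": 0, "dy": 0, "dz": -0.25, "rx": 0, "ry": 0, "rz": 0, "gripper": -1},
    {"dx": 0, "dy": 0, "dz": -0.45, "rx": 0, "ry": 0, "rz": 0, "gripper": -1},
    {"dx": 0, "dy": 0, "dz": -0.65, "rx": 0, "ry": 0, "rz": 0, "gripper": -1},
    {"dx": 0, "dy": 0, "dz": -0.85, "rx": 0, "ry": 0, "rz": 0, "gripper": -1},
    {"dx": 0, "dy": 0, "dz": -1, "rx": 0, "ry": 0, "rz": 0, "gripper": -1},
    {"dx": 0, "dy": 0, "dz": -1, "rx": 0, "ry": 0, "rz": 0, "gripper": -1},
  ],
)

```text
clock: 13.13
tcp_pos: [0.5102, 0.2438, 0.254]
orientation: [0.766, 0.643, 0.005, 0.003]
ft_force: [1.0, -0.3, 0.2]
grip_width: 0.0855
finger_force: 0.0
```

drive_tool(
  series=[
    {"dx": -0.2, "dy": 0.05, "dz": 0, "rx": 0, "ry": 0, "rz": 0, "gripper": -1},
    {"dx": -0.4, "dy": 0.1, "dz": 0, "rx": 0, "ry": 0, "rz": 0, "gripper": -1},
    {"dx": -0.6, "dy": 0.15, "dz": 0, "rx": 0, "ry": 0, "rz": 0, "gripper": -1},
    {"dx": -0.8, "dy": 0.18, "dz": 0, "rx": 0, "ry": 0, "rz": 0, "gripper": -1},
    {"dx": -1, "dy": 0.2, "dz": 0, "rx": 0, "ry": 0, "rz": 0, "gripper": -1},
  ],
)

```text
clock: 13.55
tcp_pos: [0.5131, 0.0376, 0.2467]
orientation: [0.766, 0.643, -0.0, -0.0]
ft_force: [0.1, -0.0, -0.6]
grip_width: 0.0851
finger_force: 0.0
```

```bash
python3 - <<'E'
from h import *
s=env.get_state();print(s['clock'],s['tcp_pos'],rel([.52,-.335,.2]))
w=vision.camera("wrist")
np.save("w7.npy",w,allow_pickle=True); cv2.imwrite("pics/w7.png",w["img"][:,:,::-1])
E
```

```text
13.55 [0.51312185 0.03755989 0.24668886] [-1.829  0.355  0.233]
```

View pics/w7.png

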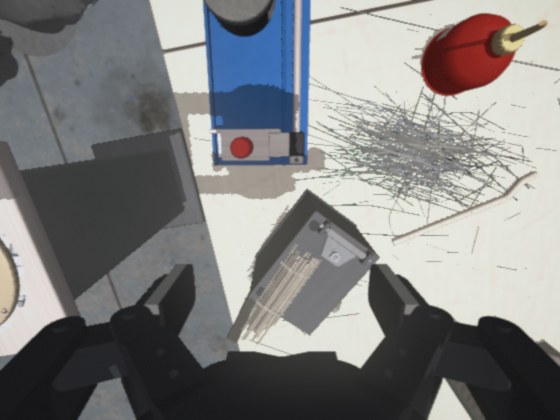

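The wrist view shows the placed pot upright at (240,10) and the drawn-back stop's knob at (241,147). That is my tenth picture, so I'll work by numbers from here. Next, pot B.

drive_tool(
  series=[
    {"dx": -0.2, "dy": 0.04, "dz": 0, "rx": 0, "ry": 0, "rz": 0, "gripper": -1},
    {"dx": -0.4, "dy": 0.08, "dz": 0, "rx": 0, "ry": 0, "rz": 0, "gripper": -1},
    {"dx": -0.6, "dy": 0.12, "dz": 0, "rx": 0, "ry": 0, "rz": 0, "gripper": -1},
    {"dx": -0.8, "dy": 0.16, "dz": 0, "rx": 0, "ry": 0, "rz": 0, "gripper": -1},
    {"dx": -1, "dy": 0.2, "dz": 0, "rx": 0, "ry": 0, "rz": 0, "gripper": -1},
    {"dx": -1, "dy": 0.2, "dz": 0, "rx": 0, "ry": 0, "rz": 0, "gripper": -1},
  ],
)

```text
clock: 14.1
tcp_pos: [0.5181, -0.1707, 0.2461]
orientation: [0.768, 0.641, -0.001, 0.0]
ft_force: [-0.2, 0.2, -0.9]
grip_width: 0.0852
finger_force: 0.0
```

drive_tool(
  series=[
    {"dx": -0.2, "dy": 0.04, "dz": 0, "rx": 0, "ry": 0, "rz": 0, "gripper": -1},
    {"dx": -0.4, "dy": 0.08, "dz": 0.08, "rx": 0, "ry": 0, "rz": 0, "gripper": -1},
    {"dx": -0.6, "dy": 0.12, "dz": 0.16, "rx": 0, "ry": 0, "rz": 0, "gripper": -1},
    {"dx": -0.78, "dy": 0.155, "dz": 0.23, "rx": 0, "ry": 0, "rz": 0, "gripper": -1},
    {"dx": -0.83, "dy": 0.155, "dz": 0.23, "rx": 0, "ry": 0, "rz": 0, "gripper": -1},
    {"dx": -0.83, "dy": 0.155, "dz": 0.23, "rx": 0, "ry": 0, "rz": 0, "gripper": -1},
  ],
)

```text
clock: 14.6
tcp_pos: [0.5193, -0.3359, 0.1991]
orientation: [0.767, 0.642, -0.0, -0.002]
ft_force: [-0.1, -0.1, 0.7]
grip_width: 0.0856
finger_force: 0.0
```

```bash
python3 - <<'E'
from h import *
s=env.get_state();print(s['clock'],s['tcp_pos'],s['orientation'].round(3),s['qpos'].round(2))
w=vision.camera("wrist"); p=vision.camera("side")
print([([round(v) for v in d["bbox"]],round(d["p"],2),ray(w,ctr(d["bbox"]),.04).round(3)) for d in finder.find_in(w,"pot_2")])
gray=cv2.cvtColor(w["img"],cv2.COLOR_RGB2GRAY)
c=cv2.HoughCircles(gray[180:340,230:400],cv2.HOUGH_GRADIENT,1,100,param1=80,param2=10,minRadius=28,maxRadius=45)
if c is not None:
  for u,v,r in c[0]:
    P=ray(w,(u+230,v+180),.055); print(u+230,v+180,r,P.round(4),rel([P[0],P[1],.018]))
print([([round(v) for v in d["bbox"]],round(d["p"],2),ray(p,ctr(d["bbox"]),.0275).round(3)) for d in finder.find_in(p,"pot_2")])
w7=np.load("w7.npy",allow_pickle=True).item(); im=w7["img"].astype(int)
red=(im[...,0]>110)&(im[...,1]<60)&(im[...,2]<70); red[:,400:]=0; ys,xs=np.where(red); print("knob",xs.mean(),ys.mean(),ray(w7,(xs.mean(),ys.mean()),.113).round(4))
E
```

```text
14.6 [ 0.51933492 -0.33587217  0.19908763] [ 0.767  0.642 -0.    -0.002] [-0.77  0.53  1.15 -0.    1.47 -0.59]
[]
294.5 263.5 31.9 [ 0.5209 -0.4028  0.055 ] [-0.348  0.062  0.918]
382.5 320.5 32.0 [ 0.6081 -0.49    0.055 ] [-0.702  0.566  0.919]
[([273, 302, 22, 27], 0.95, array([ 0.527, -0.41 ,  0.028])), ([249, 196, 10, 13], 0.54, array([0.504, 0.263, 0.028]))]
knob 240.41754385964913 147.26315789473685 [0.4849 0.0994 0.113 ]
```

drive_tool(
  series=[
    {"dx": -0.15, "dy": 0.03, "dz": 0.1, "rx": 0, "ry": 0, "rz": 0, "gripper": -1},
    {"dx": -0.3, "dy": 0.06, "dz": 0.25, "rx": 0, "ry": 0, "rz": 0, "gripper": -1},
    {"dx": -0.348, "dy": 0.062, "dz": 0.4, "rx": 0, "ry": 0, "rz": 0, "gripper": -1},
    {"dx": -0.348, "dy": 0.062, "dz": 0.55, "rx": 0, "ry": 0, "rz": 0, "gripper": -1},
    {"dx": -0.348, "dy": 0.062, "dz": 0.65, "rx": 0, "ry": 0, "rz": 0, "gripper": -1},
    {"dx": -0.348, "dy": 0.062, "dz": 0.65, "rx": 0, "ry": 0, "rz": 0, "gripper": -1},
    {"dx": -0.348, "dy": 0.062, "dz": 0.75, "rx": 0, "ry": 0, "rz": 0, "gripper": -1},
    {"dx": -0.348, "dy": 0.062, "dz": 0.84, "rx": 0, "ry": 0, "rz": 0, "gripper": -1},
    {"dx": -0.348, "dy": 0.062, "dz": 0.92, "rx": 0, "ry": 0, "rz": 0, "gripper": -1},
    {"dx": -0.348, "dy": 0.062, "dz": 0.92, "rx": 0, "ry": 0, "rz": 0, "gripper": -1},
    {"dx": -0.348, "dy": 0.062, "dz": 0.92, "rx": 0, "ry": 0, "rz": 0, "gripper": -1},
  ],
)

```text
clock: 15.72
tcp_pos: [0.5214, -0.4036, 0.0189]
orientation: [0.765, 0.644, 0.0, 0.001]
ft_force: [-0.1, 0.6, 1.3]
grip_width: 0.0855
finger_force: 0.0
```

drive_tool(
  series=[
    {"dx": 0, "dy": 0, "dz": 0, "rx": 0, "ry": 0, "rz": 0, "gripper": 1},
    {"dx": 0, "dy": 0, "dz": 0, "rx": 0, "ry": 0, "rz": 0, "gripper": 1},
    {"dx": 0, "dy": 0, "dz": 0, "rx": 0, "ry": 0, "rz": 0, "gripper": 1},
    {"dx": 0, "dy": 0, "dz": 0, "rx": 0, "ry": 0, "rz": 0, "gripper": 1},
    {"dx": 0, "dy": 0, "dz": 0, "rx": 0, "ry": 0, "rz": 0, "gripper": 1},
  ],
  squeeze=30,
)

```text
clock: 16.13
tcp_pos: [0.5216, -0.4045, 0.0199]
orientation: [0.765, 0.643, 0.0, 0.002]
ft_force: [-0.1, 1.0, 5.8]
grip_width: 0.0661
finger_force: 32.7
```

drive_tool(
  series=[
    {"dx": 0, "dy": 0, "dz": -0.05, "rx": 0, "ry": 0, "rz": 0, "gripper": 1},
    {"dx": 0, "dy": 0, "dz": -0.15, "rx": 0, "ry": 0, "rz": 0, "gripper": 1},
    {"dx": 0, "dy": 0, "dz": -0.3, "rx": 0, "ry": 0, "rz": 0, "gripper": 1},
    {"dx": 0, "dy": 0, "dz": -0.45, "rx": 0, "ry": 0, "rz": 0, "gripper": 1},
    {"dx": 0, "dy": 0, "dz": -0.6, "rx": 0, "ry": 0, "rz": 0, "gripper": 1},
    {"dx": 0, "dy": 0, "dz": -0.75, "rx": 0, "ry": 0, "rz": 0, "gripper": 1},
    {"dx": 0, "dy": 0, "dz": -0.9, "rx": 0, "ry": 0, "rz": 0, "gripper": 1},
    {"dx": 0, "dy": 0, "dz": -1, "rx": 0, "ry": 0, "rz": 0, "gripper": 1},
    {"dx": 0, "dy": 0, "dz": -1, "rx": 0, "ry": 0, "rz": 0, "gripper": 1},
  ],
)

```text
clock: 16.88
tcp_pos: [0.5214, -0.4048, 0.2238]
orientation: [0.765, 0.643, 0.0, 0.005]
ft_force: [0.3, 0.5, -1.8]
grip_width: 0.0658
finger_force: 34.5
```

drive_tool(
  series=[
    {"dx": 0.1, "dy": -0.03, "dz": -0.05, "rx": 0, "ry": 0, "rz": 0, "gripper": 1},
    {"dx": 0.25, "dy": -0.07, "dz": -0.1, "rx": 0, "ry": 0, "rz": 0, "gripper": 1},
    {"dx": 0.4, "dy": -0.1, "dz": -0.13, "rx": 0, "ry": 0, "rz": 0, "gripper": 1},
    {"dx": 0.55, "dy": -0.14, "dz": -0.13, "rx": 0, "ry": 0, "rz": 0, "gripper": 1},
    {"dx": 0.7, "dy": -0.17, "dz": -0.13, "rx": 0, "ry": 0, "rz": 0, "gripper": 1},
    {"dx": 0.85, "dy": -0.2, "dz": -0.13, "rx": 0, "ry": 0, "rz": 0, "gripper": 1},
    {"dx": 0.95, "dy": -0.2, "dz": -0.13, "rx": 0, "ry": 0, "rz": 0, "gripper": 1},
  ],
)

```text
clock: 17.47
tcp_pos: [0.5127, -0.207, 0.2432]
orientation: [0.765, 0.644, -0.0, -0.001]
ft_force: [0.9, -0.5, -1.9]
grip_width: 0.0664
finger_force: 34.6
```

drive_tool(
  series=[
    {"dx": 0.15, "dy": -0.04, "dz": 0, "rx": 0, "ry": 0, "rz": 0, "gripper": 1},
    {"dx": 0.3, "dy": -0.08, "dz": 0, "rx": 0, "ry": 0, "rz": 0, "gripper": 1},
    {"dx": 0.45, "dy": -0.12, "dz": 0, "rx": 0, "ry": 0, "rz": 0, "gripper": 1},
    {"dx": 0.6, "dy": -0.16, "dz": 0, "rx": 0, "ry": 0, "rz": 0, "gripper": 1},
    {"dx": 0.75, "dy": -0.2, "dz": 0, "rx": 0, "ry": 0, "rz": 0, "gripper": 1},
    {"dx": 0.95, "dy": -0.2, "dz": 0, "rx": 0, "ry": 0, "rz": 0, "gripper": 1},
    {"dx": 0.95, "dy": -0.2, "dz": 0, "rx": 0, "ry": 0, "rz": 0, "gripper": 1},
  ],
)

```text
clock: 18.05
tcp_pos: [0.5065, -0.0103, 0.2432]
orientation: [0.764, 0.645, 0.001, -0.001]
ft_force: [0.2, -0.4, -2.9]
grip_width: 0.0664
finger_force: 34.6
```

```bash
python3 - <<'E'
from h import *
s=env.get_state();print(s['clock'],s['tcp_pos'],s['orientation'].round(3),s['grip_width'],rel([.496,.1696,.14]))
E
```

```text
18.05 [ 0.50648233 -0.01032213  0.24323574] [ 0.764  0.645  0.001 -0.001] 0.06643722054014656 [ 0.877 -0.202  0.518]
```

drive_tool(
  series=[
    {"dx": 0.15, "dy": -0.05, "dz": 0, "rx": 0, "ry": 0, "rz": 0, "gripper": 1},
    {"dx": 0.3, "dy": -0.1, "dz": 0, "rx": 0, "ry": 0, "rz": 0, "gripper": 1},
    {"dx": 0.45, "dy": -0.15, "dz": 0, "rx": 0, "ry": 0, "rz": 0, "gripper": 1},
    {"dx": 0.6, "dy": -0.2, "dz": 0, "rx": 0, "ry": 0, "rz": 0, "gripper": 1},
    {"dx": 0.75, "dy": -0.202, "dz": 0.05, "rx": 0, "ry": 0, "rz": 0, "gripper": 1},
    {"dx": 0.877, "dy": -0.202, "dz": 0.15, "rx": 0, "ry": 0, "rz": 0, "gripper": 1},
    {"dx": 0.877, "dy": -0.202, "dz": 0.3, "rx": 0, "ry": 0, "rz": 0, "gripper": 1},
    {"dx": 0.877, "dy": -0.202, "dz": 0.45, "rx": 0, "ry": 0, "rz": 0, "gripper": 1},
    {"dx": 0.877, "dy": -0.202, "dz": 0.52, "rx": 0, "ry": 0, "rz": 0, "gripper": 1},
    {"dx": 0.877, "dy": -0.202, "dz": 0.52, "rx": 0, "ry": 0, "rz": 0, "gripper": 1},
  ],
)

```text
clock: 18.88
tcp_pos: [0.4954, 0.1638, 0.136]
orientation: [0.765, 0.644, -0.003, -0.002]
ft_force: [-1.5, -0.0, -1.4]
grip_width: 0.0661
finger_force: 34.9
```

```bash
python3 - <<'E'
from h import *
s=env.get_state();print(s['clock'],s['tcp_pos'],s['orientation'].round(3))
w=vision.camera("wrist"); gray=cv2.cvtColor(w["img"],cv2.COLOR_RGB2GRAY)
c=cv2.HoughCircles(gray[0:230,200:380],cv2.HOUGH_GRADIENT,1,60,param1=80,param2=14,minRadius=45,maxRadius=65)
for u,v,r in c[0]: print(u+200,v,r,ray(w,(u+200,v),.085).round(4))
u=np.array([.1694,.9856]);P=np.array([.5087,.2435])
for k in (-.0345,0,.0345): print(proj(w,[*(P+k*u),.085]).round(1))
print([([round(v) for v in d["bbox"]],round(d["p"],2)) for d in finder.find_in(w,"pot_2")])
print(rel([.496,.1696,.052]))
E
```

```text
18.8833 [0.49539098 0.16375064 0.1359749 ] [ 0.765  0.644 -0.003 -0.002]
279.5 112.5 54.5 [0.5073 0.2447 0.085 ]
281.5 6.5 48.6 [0.5182 0.3009 0.085 ]
296.5 213.5 64.4 [0.5075 0.1779 0.085 ]
[282.  169.3]
[282. 114.]
[282.   52.7]
[([230, 59, 104, 114], 0.72), ([222, 1, 115, 56], 0.71), ([203, 209, 160, 152], 0.57)]
[ 0.027 -0.012  0.438]
```

drive_tool(
  series=[
    {"dx": 0.022, "dy": -0.008, "dz": 0.05, "rx": 0, "ry": 0, "rz": 0, "gripper": 1},
    {"dx": 0.022, "dy": -0.008, "dz": 0.14, "rx": 0, "ry": 0, "rz": 0, "gripper": 1},
    {"dx": 0.022, "dy": -0.008, "dz": 0.24, "rx": 0, "ry": 0, "rz": 0, "gripper": 1},
    {"dx": 0.022, "dy": -0.008, "dz": 0.32, "rx": 0, "ry": 0, "rz": 0, "gripper": 1},
    {"dx": 0.022, "dy": -0.008, "dz": 0.37, "rx": 0, "ry": 0, "rz": 0, "gripper": 1},
    {"dx": 0.022, "dy": -0.008, "dz": 0.4, "rx": 0, "ry": 0, "rz": 0, "gripper": 1},
    {"dx": 0.022, "dy": -0.008, "dz": 0.41, "rx": 0, "ry": 0, "rz": 0, "gripper": 1},
    {"dx": 0.022, "dy": -0.008, "dz": 0.41, "rx": 0, "ry": 0, "rz": 0, "gripper": 1},
  ],
)

```text
clock: 19.65
tcp_pos: [0.4971, 0.1685, 0.0576]
orientation: [0.766, 0.643, 0.0, 0.0]
ft_force: [-0.9, -0.7, -2.3]
grip_width: 0.0661
finger_force: 34.9
```

drive_tool(
  series=[
    {"dx": 0, "dy": 0, "dz": 0.005, "rx": 0, "ry": 0, "rz": 0, "gripper": 1},
    {"dx": 0, "dy": 0, "dz": 0.01, "rx": 0, "ry": 0, "rz": 0, "gripper": 1},
    {"dx": 0, "dy": 0, "dz": 0.01, "rx": 0, "ry": 0, "rz": 0, "gripper": 1},
  ],
)

```text
clock: 19.9
tcp_pos: [0.497, 0.1684, 0.0557]
orientation: [0.766, 0.643, 0.0, 0.0]
ft_force: [-0.8, -0.5, -1.8]
grip_width: 0.0665
finger_force: 34.9
```

Expected contact is near 0.050, so I'll ease down a further 6 mm.

drive_tool(
  series=[
    {"dx": 0, "dy": 0, "dz": 0.01, "rx": 0, "ry": 0, "rz": 0, "gripper": 1},
    {"dx": 0, "dy": 0, "dz": 0.016, "rx": 0, "ry": 0, "rz": 0, "gripper": 1},
    {"dx": 0, "dy": 0, "dz": 0.022, "rx": 0, "ry": 0, "rz": 0, "gripper": 1},
    {"dx": 0, "dy": 0, "dz": 0.025, "rx": 0, "ry": 0, "rz": 0, "gripper": 1},
    {"dx": 0, "dy": 0, "dz": 0.025, "rx": 0, "ry": 0, "rz": 0, "gripper": 1},
  ],
)

```text
clock: 20.32
tcp_pos: [0.4968, 0.1684, 0.0502]
orientation: [0.766, 0.643, -0.0, -0.0]
ft_force: [-1.1, -0.5, -3.1]
grip_width: 0.0664
finger_force: 34.9
```

drive_tool(
  series=[
    {"dx": 0, "dy": 0, "dz": 0.004, "rx": 0, "ry": 0, "rz": 0, "gripper": 1},
    {"dx": 0, "dy": 0, "dz": 0.008, "rx": 0, "ry": 0, "rz": 0, "gripper": 1},
    {"dx": 0, "dy": 0, "dz": 0.008, "rx": 0, "ry": 0, "rz": 0, "gripper": 1},
  ],
)

```text
clock: 20.57
tcp_pos: [0.4969, 0.1687, 0.0498]
orientation: [0.766, 0.643, 0.001, 0.0]
ft_force: [-3.2, 1.7, 9.9]
grip_width: 0.0659
finger_force: 35.7
```

Contact at 10 N. I'll release and rise, then go over the knob.

drive_tool(
  series=[
    {"dx": 0, "dy": 0, "dz": -0.004, "rx": 0, "ry": 0, "rz": 0, "gripper": -1},
    {"dx": 0, "dy": 0, "dz": -0.004, "rx": 0, "ry": 0, "rz": 0, "gripper": -1},
    {"dx": 0, "dy": 0, "dz": -0.004, "rx": 0, "ry": 0, "rz": 0, "gripper": -1},
    {"dx": 0, "dy": 0, "dz": -0.004, "rx": 0, "ry": 0, "rz": 0, "gripper": -1},
    {"dx": 0, "dy": 0, "dz": -0.1, "rx": 0, "ry": 0, "rz": 0, "gripper": -1},
    {"dx": 0, "dy": 0, "dz": -0.25, "rx": 0, "ry": 0, "rz": 0, "gripper": -1},
    {"dx": 0, "dy": 0, "dz": -0.4, "rx": 0, "ry": 0, "rz": 0, "gripper": -1},
    {"dx": 0, "dy": 0, "dz": -0.55, "rx": 0, "ry": 0, "rz": 0, "gripper": -1},
    {"dx": 0, "dy": 0, "dz": -0.6, "rx": 0, "ry": 0, "rz": 0, "gripper": -1},
    {"dx": 0, "dy": 0, "dz": -0.6, "rx": 0, "ry": 0, "rz": 0, "gripper": -1},
  ],
)

```text
clock: 21.4
tcp_pos: [0.4979, 0.1686, 0.1713]
orientation: [0.766, 0.643, 0.002, 0.002]
ft_force: [-0.0, 0.5, 0.2]
grip_width: 0.085
finger_force: 0.0
```

```bash
python3 - <<'E'
from h import *
s=env.get_state();print(s['clock'],s['tcp_pos'],s['orientation'].round(3),s['grip_width'],rel([.486,.0994,.14]))
E
```

```text
21.4 [0.4979029  0.16856019 0.17132331] [0.766 0.643 0.002 0.002] 0.08501291647380846 [-0.351  0.     0.156]
```

drive_tool(
  series=[
    {"dx": -0.15, "dy": 0, "dz": 0, "rx": 0, "ry": 0, "rz": 0, "gripper": -1},
    {"dx": -0.3, "dy": 0, "dz": 0, "rx": 0, "ry": 0, "rz": 0, "gripper": -1},
    {"dx": -0.35, "dy": 0, "dz": 0.1, "rx": 0, "ry": 0, "rz": 0, "gripper": -1},
    {"dx": -0.35, "dy": 0, "dz": 0.17, "rx": 0, "ry": 0, "rz": 0, "gripper": -1},
    {"dx": -0.35, "dy": 0, "dz": 0.17, "rx": 0, "ry": 0, "rz": 0, "gripper": -1},
    {"dx": -0.35, "dy": 0, "dz": 0.17, "rx": 0, "ry": 0, "rz": 0, "gripper": -1},
  ],
)

```text
clock: 21.9
tcp_pos: [0.4842, 0.0994, 0.1337]
orientation: [0.766, 0.643, -0.001, -0.001]
ft_force: [0.8, -0.0, 0.5]
grip_width: 0.0856
finger_force: 0.0
```

```bash
python3 - <<'E'
from h import *
s=env.get_state();print(s['clock'],s['tcp_pos'],s['orientation'].round(3))
w=vision.camera("wrist"); im=w["img"].astype(int); gray=cv2.cvtColor(w["img"],cv2.COLOR_RGB2GRAY)
red=((im[...,0]>110)&(im[...,1]<60)&(im[...,2]<70)).astype(np.uint8)
n,lab,st,ce=cv2.connectedComponentsWithStats(red)
for i in range(1,n):
    if st[i,4]>200: print(st[i],ray(w,ce[i],.116).round(4),ray(w,ce[i],.105).round(4))
c=cv2.HoughCircles(gray[0:230,200:380],cv2.HOUGH_GRADIENT,1,60,param1=80,param2=14,minRadius=45,maxRadius=65)
for u,v,r in c[0]: print(u+200,v,r,ray(w,(u+200,v),.085).round(4))
print([([round(v) for v in d["bbox"]],round(d["p"],2)) for d in finder.find_in(w,"pot_2")])
E
```

```text
21.9 [0.48421516 0.09943741 0.13371052] [ 0.766  0.643 -0.001 -0.001]
281.5 133.5 54.4 [0.4955 0.1677 0.085 ]
280.5 3.5 56.3 [0.507  0.2374 0.085 ]
[([228, 78, 113, 116], 0.73), ([220, 0, 120, 76], 0.62)]
```

```bash
python3 - <<'E'
from h import *
w=vision.camera("wrist"); im=w["img"].astype(int)
red=((im[...,0]>50)&(im[...,0]>2.2*im[...,1])&(im[...,0]>2*im[...,2])).astype(np.uint8)
n,lab,st,ce=cv2.connectedComponentsWithStats(red)
for i in range(1,n):
    if st[i,4]>60: print(st[i],ray(w,ce[i],.116).round(4),ray(w,ce[i],.105).round(4))
print(proj(w,[.485,.0994,.116]),[([round(v) for v in d["bbox"]],round(d["p"],2)) for d in finder.find_in(w,"stop_knob")])
E
```

```text
[ 514   60   46   87 2957] [0.6311 0.1576 0.116 ] [0.6402 0.1568 0.105 ]
[270 242  25  21 386] [0.4855 0.1011 0.116 ] [0.4848 0.0964 0.105 ]
[282.29781893 254.39713138] [([231, 193, 130, 74], 0.93)]
```

drive_tool(
  series=[
    {"dx": 0, "dy": 0.008, "dz": 0.08, "rx": 0, "ry": 0, "rz": 0, "gripper": -1},
    {"dx": 0, "dy": 0.008, "dz": 0.16, "rx": 0, "ry": 0, "rz": 0, "gripper": -1},
    {"dx": 0, "dy": 0.008, "dz": 0.21, "rx": 0, "ry": 0, "rz": 0, "gripper": -1},
    {"dx": 0, "dy": 0.008, "dz": 0.21, "rx": 0, "ry": 0, "rz": 0, "gripper": 1},
    {"dx": 0, "dy": 0.008, "dz": 0.21, "rx": 0, "ry": 0, "rz": 0, "gripper": 1},
    {"dx": 0, "dy": 0.008, "dz": 0.21, "rx": 0, "ry": 0, "rz": 0, "gripper": 1},
    {"dx": 0, "dy": 0.008, "dz": 0.21, "rx": 0, "ry": 0, "rz": 0, "gripper": 1},
    {"dx": 0, "dy": 0.008, "dz": 0.21, "rx": 0, "ry": 0, "rz": 0, "gripper": 1},
    {"dx": 0, "dy": 0.008, "dz": 0.21, "rx": 0, "ry": 0, "rz": 0, "gripper": 1},
    {"dx": 0, "dy": 0.008, "dz": 0.21, "rx": 0, "ry": 0, "rz": 0, "gripper": 1},
  ],
  squeeze=20,
)

```text
clock: 22.93
tcp_pos: [0.4853, 0.0994, 0.0934]
orientation: [0.766, 0.643, -0.001, -0.001]
ft_force: [-6.1, 0.9, 7.5]
grip_width: 0.0193
finger_force: 19.8
```

drive_tool(
  series=[
    {"dx": 0.015, "dy": 0, "dz": 0, "rx": 0, "ry": 0, "rz": 0, "gripper": 1},
    {"dx": 0.03, "dy": 0, "dz": 0, "rx": 0, "ry": 0, "rz": 0, "gripper": 1},
    {"dx": 0.045, "dy": 0, "dz": 0, "rx": 0, "ry": 0, "rz": 0, "gripper": 1},
    {"dx": 0.06, "dy": 0, "dz": 0, "rx": 0, "ry": 0, "rz": 0, "gripper": 1},
    {"dx": 0.075, "dy": 0, "dz": 0, "rx": 0, "ry": 0, "rz": 0, "gripper": 1},
    {"dx": 0.09, "dy": 0, "dz": 0, "rx": 0, "ry": 0, "rz": 0, "gripper": 1},
    {"dx": 0.105, "dy": 0, "dz": 0, "rx": 0, "ry": 0, "rz": 0, "gripper": 1},
    {"dx": 0.12, "dy": 0, "dz": 0, "rx": 0, "ry": 0, "rz": 0, "gripper": 1},
    {"dx": 0.135, "dy": 0, "dz": 0, "rx": 0, "ry": 0, "rz": 0, "gripper": 1},
    {"dx": 0.15, "dy": 0, "dz": 0, "rx": 0, "ry": 0, "rz": 0, "gripper": 1},
  ],
)

```text
clock: 23.77
tcp_pos: [0.4903, 0.1286, 0.0934]
orientation: [0.765, 0.643, -0.001, -0.0]
ft_force: [-7.4, -3.0, 8.8]
grip_width: 0.0195
finger_force: 19.8
```

drive_tool(
  series=[
    {"dx": 0.01, "dy": 0, "dz": 0, "rx": 0, "ry": 0, "rz": 0, "gripper": 1},
    {"dx": 0.02, "dy": 0, "dz": 0, "rx": 0, "ry": 0, "rz": 0, "gripper": 1},
    {"dx": 0.03, "dy": 0, "dz": 0, "rx": 0, "ry": 0, "rz": 0, "gripper": 1},
    {"dx": 0.04, "dy": 0, "dz": 0, "rx": 0, "ry": 0, "rz": 0, "gripper": 1},
    {"dx": 0.05, "dy": 0, "dz": 0, "rx": 0, "ry": 0, "rz": 0, "gripper": 1},
    {"dx": 0.055, "dy": 0, "dz": 0, "rx": 0, "ry": 0, "rz": 0, "gripper": 1},
    {"dx": 0.055, "dy": 0, "dz": 0, "rx": 0, "ry": 0, "rz": 0, "gripper": 1},
  ],
)

```text
clock: 24.35
tcp_pos: [0.4922, 0.1395, 0.0934]
orientation: [0.765, 0.643, -0.001, -0.0]
ft_force: [-7.2, -1.4, 8.5]
grip_width: 0.0191
finger_force: 19.8
```

```bash
python3 - <<'E'
from h import *
s=env.get_state();print(s['clock'],s['tcp_pos'],s['ft_force'])
w=vision.camera("wrist"); gray=cv2.cvtColor(w["img"],cv2.COLOR_RGB2GRAY)
c=cv2.HoughCircles(gray[0:230,200:380],cv2.HOUGH_GRADIENT,1,60,param1=80,param2=14,minRadius=45,maxRadius=75)
for u,v,r in c[0]: print(u+200,v,r,ray(w,(u+200,v),.085).round(4))
q=vision.camera("scene"); print([([round(v) for v in d["bbox"]],round(d["p"],2)) for d in finder.find_in(q,"pot_2")])
E
```

```text
24.35 [0.49220266 0.13947494 0.09344559] [-7.16749802 -1.3843196   8.45165994]
282.5 169.5 65.5 [0.5011 0.1904 0.085 ]
276.5 27.5 74.4 [0.5092 0.2543 0.085 ]
[([192, 316, 27, 34], 0.94), ([269, 242, 21, 26], 0.88), ([285, 232, 19, 28], 0.68), ([164, 340, 31, 34], 0.68), ([253, 250, 24, 29], 0.65)]
```

drive_tool(
  series=[
    {"dx": 0.005, "dy": 0, "dz": 0, "rx": 0, "ry": 0, "rz": 0, "gripper": 1},
    {"dx": 0.01, "dy": 0, "dz": 0, "rx": 0, "ry": 0, "rz": 0, "gripper": 1},
    {"dx": 0.015, "dy": 0, "dz": 0, "rx": 0, "ry": 0, "rz": 0, "gripper": 1},
    {"dx": 0.02, "dy": 0, "dz": 0, "rx": 0, "ry": 0, "rz": 0, "gripper": 1},
  ],
)

```text
clock: 24.83
tcp_pos: [0.4928, 0.1432, 0.0934]
orientation: [0.765, 0.643, -0.001, -0.0]
ft_force: [-6.2, -3.0, 8.5]
grip_width: 0.019
finger_force: 19.8
```

drive_tool(
  series=[
    {"dx": 0.004, "dy": 0, "dz": 0, "rx": 0, "ry": 0, "rz": 0, "gripper": 1},
    {"dx": 0.008, "dy": 0, "dz": 0, "rx": 0, "ry": 0, "rz": 0, "gripper": 1},
  ],
)

```text
clock: 25.0
tcp_pos: [0.4931, 0.1448, 0.0934]
orientation: [0.765, 0.643, -0.001, -0.0]
ft_force: [-7.8, -4.0, 9.1]
grip_width: 0.019
finger_force: 19.8
```

drive_tool(
  series=[
    {"dx": 0.004, "dy": 0, "dz": 0, "rx": 0, "ry": 0, "rz": 0, "gripper": 1},
    {"dx": 0.008, "dy": 0, "dz": 0, "rx": 0, "ry": 0, "rz": 0, "gripper": 1},
  ],
)

```text
clock: 25.17
tcp_pos: [0.4934, 0.1463, 0.0934]
orientation: [0.765, 0.643, -0.001, -0.0]
ft_force: [-7.1, -2.9, 9.3]
grip_width: 0.0189
finger_force: 19.8
```

drive_tool(
  series=[
    {"dx": 0.004, "dy": 0, "dz": 0, "rx": 0, "ry": 0, "rz": 0, "gripper": 1},
    {"dx": 0.004, "dy": 0, "dz": 0, "rx": 0, "ry": 0, "rz": 0, "gripper": 1},
  ],
)

```text
clock: 25.33
tcp_pos: [0.4935, 0.1472, 0.0934]
orientation: [0.765, 0.643, -0.001, -0.0]
ft_force: [-7.1, -3.1, 8.6]
grip_width: 0.0189
finger_force: 19.8
```

drive_tool(
  series=[
    {"dx": 0.005, "dy": 0, "dz": 0, "rx": 0, "ry": 0, "rz": 0, "gripper": 1},
    {"dx": 0.005, "dy": 0, "dz": 0, "rx": 0, "ry": 0, "rz": 0, "gripper": 1},
  ],
)

```text
clock: 25.5
tcp_pos: [0.4937, 0.1482, 0.0934]
orientation: [0.765, 0.643, -0.001, -0.0]
ft_force: [-7.2, -2.3, 8.9]
grip_width: 0.019
finger_force: 19.8
```

drive_tool(
  series=[
    {"dx": 0.005, "dy": 0, "dz": 0, "rx": 0, "ry": 0, "rz": 0, "gripper": 1},
    {"dx": 0.005, "dy": 0, "dz": 0, "rx": 0, "ry": 0, "rz": 0, "gripper": 1},
  ],
)

```text
clock: 25.67
tcp_pos: [0.4939, 0.1492, 0.0935]
orientation: [0.765, 0.643, -0.001, -0.0]
ft_force: [-6.7, -2.3, 8.5]
grip_width: 0.019
finger_force: 19.8
```

```bash
python3 - <<'E'
from h import *
q=vision.camera("scene"); np.save("q8.npy",q,allow_pickle=True)
x=q["img"]
print([([round(v) for v in d["bbox"]],round(d["p"],2)) for d in finder.find_in(q,"pot_2")])
w=vision.camera("wrist"); im=w["img"]
for v in range(0,215,3): print(v,im[v,284].tolist(),end=' ')
u=np.array([.1694,.9856]); s=env.get_state()["tcp_pos"][:2]
for k in (.017,.017+.069,.017+.138,.017+.207): print(k,proj(w,[*(s+k*u),.082]).round(1))
E
```

```text
[([283, 236, 22, 25], 0.95), ([270, 242, 17, 27], 0.93), ([192, 316, 26, 32], 0.93), ([248, 249, 26, 31], 0.81), ([165, 342, 28, 32], 0.73), ([302, 230, 10, 26], 0.15)]
0 [124, 122, 119] 3 [125, 123, 120] 6 [127, 125, 122] 9 [127, 126, 122] 12 [126, 125, 122] 15 [128, 126, 123] 18 [131, 128, 125] 21 [133, 131, 127] 24 [135, 133, 129] 27 [133, 131, 128] 30 [129, 127, 124] 33 [129, 126, 124] 36 [129, 127, 124] 39 [128, 127, 124] 42 [129, 127, 124] 45 [131, 130, 126] 48 [137, 134, 131] 51 [138, 136, 132] 54 [137, 135, 131] 57 [135, 133, 130] 60 [134, 132, 129] 63 [137, 135, 132] 66 [134, 131, 128] 69 [127, 124, 122] 72 [126, 124, 121] 75 [81, 81, 79] 78 [81, 81, 79] 81 [83, 81, 80] 84 [83, 82, 80] 87 [82, 81, 80] 90 [83, 82, 81] 93 [80, 79, 78] 96 [83, 82, 80] 99 [82, 80, 79] 102 [74, 73, 72] 105 [81, 80, 79] 108 [82, 81, 79] 111 [82, 81, 79] 114 [82, 81, 80] 117 [83, 81, 80] 120 [83, 81, 80] 123 [82, 81, 79] 126 [81, 80, 78] 129 [82, 80, 79] 132 [80, 79, 78] 135 [82, 80, 79] 138 [80, 79, 79] 141 [81, 80, 79] 144 [82, 81, 80] 147 [81, 81, 79] 150 [82, 81, 80] 153 [81, 80, 79] 156 [81, 80, 79] 159 [83, 82, 80] 162 [82, 81, 80] 165 [83, 81, 80] 168 [83, 81, 80] 171 [81, 80, 78] 174 [80, 79, 78] 177 [82, 81, 79] 180 [84, 83, 80] 183 [85, 83, 81] 186 [83, 83, 81] 189 [82, 81, 80] 192 [81, 79, 78] 195 [82, 81, 80] 198 [84, 83, 81] 201 [81, 81, 79] 204 [81, 79, 78] 207 [81, 79, 78] 210 [81, 80, 78] 213 [81, 79, 78] 0.017 [282.3 231.1]
0.08600000000000001 [282.3  98.9]
0.15500000000000003 [282.4 -74.1]
0.22399999999999998 [ 282.4 -310. ]
```

drive_tool(
  series=[
    {"dx": 0.005, "dy": 0, "dz": 0, "rx": 0, "ry": 0, "rz": 0, "gripper": 1},
    {"dx": 0.005, "dy": 0, "dz": 0, "rx": 0, "ry": 0, "rz": 0, "gripper": 1},
  ],
)

```text
clock: 25.98
tcp_pos: [0.494, 0.1501, 0.0934]
orientation: [0.765, 0.643, -0.001, -0.0]
ft_force: [-7.1, -2.8, 8.8]
grip_width: 0.0191
finger_force: 19.8
```

drive_tool(
  series=[
    {"dx": 0.005, "dy": 0, "dz": 0, "rx": 0, "ry": 0, "rz": 0, "gripper": 1},
    {"dx": 0.005, "dy": 0, "dz": 0, "rx": 0, "ry": 0, "rz": 0, "gripper": 1},
  ],
)

```text
clock: 26.15
tcp_pos: [0.4942, 0.1511, 0.0934]
orientation: [0.765, 0.643, -0.001, -0.0]
ft_force: [-6.4, -2.5, 9.0]
grip_width: 0.019
finger_force: 19.8
```

drive_tool(
  series=[
    {"dx": 0.005, "dy": 0, "dz": 0, "rx": 0, "ry": 0, "rz": 0, "gripper": 1},
    {"dx": 0.005, "dy": 0, "dz": 0, "rx": 0, "ry": 0, "rz": 0, "gripper": 1},
  ],
)

```text
clock: 26.32
tcp_pos: [0.4943, 0.1517, 0.0934]
orientation: [0.765, 0.644, -0.002, -0.0]
ft_force: [-7.4, -4.8, 8.6]
grip_width: 0.0191
finger_force: 19.8
```

drive_tool(
  series=[
    {"dx": 0.005, "dy": 0, "dz": 0, "rx": 0, "ry": 0, "rz": 0, "gripper": 1},
    {"dx": 0.005, "dy": 0, "dz": 0, "rx": 0, "ry": 0, "rz": 0, "gripper": 1},
  ],
)

```text
clock: 26.48
tcp_pos: [0.4944, 0.1522, 0.0934]
orientation: [0.765, 0.644, -0.002, 0.0]
ft_force: [-7.9, -8.0, 10.0]
grip_width: 0.0192
finger_force: 19.9
```

drive_tool(
  series=[
    {"dx": 0.004, "dy": 0, "dz": 0, "rx": 0, "ry": 0, "rz": 0, "gripper": 1},
    {"dx": 0.004, "dy": 0, "dz": 0, "rx": 0, "ry": 0, "rz": 0, "gripper": 1},
    {"dx": 0.004, "dy": 0, "dz": 0, "rx": 0, "ry": 0, "rz": 0, "gripper": 1},
  ],
)

```text
clock: 26.73
tcp_pos: [0.4944, 0.1524, 0.0934]
orientation: [0.765, 0.644, -0.002, 0.0]
ft_force: [-9.4, -11.3, 10.9]
grip_width: 0.0189
finger_force: 19.9
```

The row is firmly seated, with an 11 N rise and no further travel. Releasing.

drive_tool(
  series=[
    {"dx": 0, "dy": 0, "dz": 0, "rx": 0, "ry": 0, "rz": 0, "gripper": -1},
    {"dx": 0, "dy": 0, "dz": 0, "rx": 0, "ry": 0, "rz": 0, "gripper": -1},
    {"dx": 0, "dy": 0, "dz": 0, "rx": 0, "ry": 0, "rz": 0, "gripper": -1},
    {"dx": 0, "dy": 0, "dz": 0, "rx": 0, "ry": 0, "rz": 0, "gripper": -1},
    {"dx": 0, "dy": 0, "dz": 0, "rx": 0, "ry": 0, "rz": 0, "gripper": -1},
    {"dx": 0, "dy": 0, "dz": -0.1, "rx": 0, "ry": 0, "rz": 0, "gripper": -1},
    {"dx": 0, "dy": 0, "dz": -0.25, "rx": 0, "ry": 0, "rz": 0, "gripper": -1},
    {"dx": 0, "dy": 0, "dz": -0.45, "rx": 0, "ry": 0, "rz": 0, "gripper": -1},
    {"dx": 0, "dy": 0, "dz": -0.65, "rx": 0, "ry": 0, "rz": 0, "gripper": -1},
    {"dx": 0, "dy": 0, "dz": -0.85, "rx": 0, "ry": 0, "rz": 0, "gripper": -1},
    {"dx": 0, "dy": 0, "dz": -1, "rx": 0, "ry": 0, "rz": 0, "gripper": -1},
    {"dx": 0, "dy": 0, "dz": -1, "rx": 0, "ry": 0, "rz": 0, "gripper": -1},
  ],
)

```text
clock: 27.73
tcp_pos: [0.4975, 0.1545, 0.2991]
orientation: [0.765, 0.643, 0.005, 0.003]
ft_force: [-0.2, 0.6, -0.0]
grip_width: 0.0856
finger_force: 0.0
```

```bash
python3 - <<'E'
from h import *
s=env.get_state();print(s['clock'],s['tcp_pos'],s['grip_width'],s['ft_force'].round(1))
w=vision.camera("wrist"); im=w["img"].astype(int)
red=((im[...,0]>60)&(im[...,0]>2.2*im[...,1])&(im[...,0]>2*im[...,2])).astype(np.uint8); red[:,380:]=0
ys,xs=np.where(red); k=ray(w,(xs.mean(),ys.mean()),.112); print("knob",k.round(4))
gray=cv2.cvtColor(w["img"],cv2.COLOR_RGB2GRAY)
c=cv2.HoughCircles(gray[0:260,200:380],cv2.HOUGH_GRADIENT,1,50,param1=80,param2=12,minRadius=30,maxRadius=42)
u=np.array([.1694,.9856]); xa=np.array([.9856,-.1694])
for a,v,r in c[0][:5]:
    P=ray(w,(a+200,v),.085)[:2]; print(a+200,v,r,"s",(P@u).round(4),"x",(P@xa).round(4))
print("tcp-knob s",k[:2]@u)
blue=(im[...,2]>1.6*im[...,0])&(im[...,2]>40)
for v in range(0,260,2):
    row=im[v,284]; 
    if blue[v,284]: print("blue",v,end=' ')
print([([round(v) for v in d["bbox"]],round(d["p"],2)) for d in finder.find_in(w,"pot_2")])
for l in ("spray_can","oil_can","paste_pot"):
    for n in("scene","side"):
        p=vision.camera(n); print(l,n,[([round(v) for v in d["bbox"]],round(d["p"],2)) for d in finder.find_in(p,l)][:1])
E
```

```text
27.7333 [0.49751613 0.1544776  0.29906677] 0.08562312252793594 [-0.2  0.6 -0. ]
knob [0.4937 0.1518 0.112 ]
273.5 24.5 33.7 s 0.4171 x 0.4579
329.5 209.5 34.7 s 0.2122 x 0.527
275.5 91.5 31.4 s 0.3506 x 0.4596
275.5 151.5 31.4 s 0.2841 x 0.4592
356.5 162.5 41.4 s 0.2709 x 0.5572
tcp-knob s 0.23322300017253156
blue 206 blue 208 blue 210 blue 212 blue 214 blue 216 blue 218 blue 220 blue 222 blue 224 blue 226 blue 228 blue 230 blue 232 blue 234 blue 236 [([251, 124, 58, 60], 0.98), ([244, 56, 61, 68], 0.86), ([236, 1, 72, 61], 0.73)]
spray_can scene [([307, 130, 21, 60], 0.89)]
spray_can side [([324, 226, 21, 64], 0.81)]
oil_can scene [([234, 205, 22, 35], 0.77)]
oil_can side [([306, 201, 16, 24], 0.93)]
paste_pot scene [([205, 223, 31, 37], 0.92)]
paste_pot side [([292, 177, 25, 28], 0.85)]
```

Three pots stand upright in line and touching, the stop bears on them, and the bystanders have not moved. Handing in.

```bash
python3 -c "
from plant import env
print(env.close_job())"
```

```text
the job is handed in; nothing more can be done
None
```

Job handed in at about 28 s of the 72 s allowed: by my last measurements the two bench pots stand on the shelf beside pot_1, with the end stop pressed up so the three sit snugly against the fixed end; the spray can, oil can and white pot were not touched, and the hand-in returned no verdict.

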